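# Unhook a slide tray from the scanner and lay it on the light pad

## Task

Take the slide tray out of the slide scanner without forcing its latch: push it straight back until its toe comes free of the latch lip, tilt it back toe end up, and draw the tail out of the mouth. Then set it down gently, right way up, in the middle of the light pad and lengthwise on it, and let go. Do not tip the slides steeply, and leave everything else on the bench where it is.

Things in the scene. Friction and masses are not known exactly. Their poses are not given: they have to be found in the camera images.
- tray_mid (a point): Slide tray, grey aluminium, 0.25 to 0.42 kg, with three glass slides in it: its centre, 13 mm above its underside. Tray x points to its tail (into the scanner), z up. Deck 130 (x) x 98 (y) mm on two side runners 14 mm high, deck top 18 mm above the underside; rim 26 mm high at sides and tail, open at the front. More than 25 N between tray and latch bracket damages it
- tray_grip (a point): Centre of the tray's blue upright grip plate at the tray's front end, 57 mm ahead (-x) of its centre: 12 mm thick along tray x, 34 mm wide along y, from 18 to 50 mm above the tray's underside (this point: 34 mm). Behind it 40 mm of bare deck; ahead of it nothing higher than the latch bracket, whose top is 15 mm above the bed. Closing fingers may press the tray on the bed; its friction then feels like a false stop, so take its weight first
- tray_toe (a point): Tip of the tray's toe, 108 mm ahead (-x) of its centre: from the front end a steel neck 14 mm wide, 3 to 9 mm above the underside, runs forward to a T 34 mm wide (y) and 8 mm long (x). Seated, the T is held down by the latch bracket: a steel lip, underside 11 mm above the bed, overhangs it from the front, and two posts 15 mm high and 22 mm apart stand behind its arms, the neck between them
- tray_tail (a point): Foot of the tray's tail end, at the tail of the runners, 65 mm behind (+x) its centre, on the underside: the tray tilts back on this edge. Above it a steel tongue 40 mm wide, 12 to 17 mm above the underside, reaches 44 mm further (+x) into the scanner's mouth
- mouth (a point): Middle of the mouth's upper edge in the housing front: a lip 20 mm above the bed that keeps the tongue (8 mm in when seated) from rising. Mouth 60 mm wide, 70 mm deep; in it, 2 mm behind the tongue, a sprung buffer, 1.5 N at first touch, 0.15 N more per mm, 27 mm travel. With the tray pushed back the tray may be tilted up to 18 degrees, toe end up; drawn forward 60 mm it is out
- bed_front (a point): Middle of the bed's front edge, on its top. Behind it the latch bracket, one steel part screwed down through slots. Between its lip and posts it leaves 3 mm more than the T's length: only with the tray pushed back until the T stops hard against the posts can the toe rise (it swings 1 mm further back as it rises, so ease off that much). That push is 4 to 24 mm, differs each time, is not reported and must be felt; the spring alone gives under 6 N
- scanner: Slide scanner, fixed: cream housing 240 deep x 300 wide x 172 mm high, its front at x = +101 mm, and a dark grey loading bed 132 mm wide, 30 mm high, on which the tray lies. Origin on the bench under the centre of the seated tray; x into the housing, z up. Side guides 10 mm high give the tray 3.5 mm play to each side; two pins 9 mm high, 2 mm ahead of the runners, stop it sliding forward
- light_pad: LED light pad, fixed: black slab 260 (its x) x 200 (its y) x 12 mm with a white lit top, origin on the bench under its centre, z up
- slide_box: closed white slide storage box, 90 x 170 x 34 mm, origin under its centre; a bystander
- oil_bottle: small amber bottle with black cap, 38 mm across, 85 mm tall, origin under its centre; a bystander
- eyepiece: black microscope eyepiece standing on end, 34 mm across, 52 mm tall, origin under its centre; a bystander
- block_a: polished rock block, amber disc 25 mm across, 18 mm tall, origin under its centre; a bystander
- block_b: second polished rock block, amber disc 25 mm across, 18 mm tall, origin under its centre; a bystander
- pencil: yellow pencil, 176 mm long and 7 mm thick, lying flat along its own x, origin under its middle; a bystander
- loupe: black hand loupe, 42 mm across, 38 mm tall, standing on the scanner's housing, origin under its centre; a bystander
There are look-alikes about, which are no part of the job. What is shaped like the part that bears tray_mid but green is not meant.

How it is judged:
By the outcome, as a careful person would: the job done as asked, in the order asked, and still so for the second after the job is handed in, with the robot touching nothing.
It also fails if it takes over 54 s, if anything falls off the work surface, if the arm or the gripper's body presses on something with over 40 N, if the wrist force passes 120 N, or if a joint passes its speed limit or range.

## Robot

A 7-joint arm with a two-finger parallel gripper is mounted at the origin on the work surface. World frame = base frame: x ahead of the robot, y to its left, z up, the work surface at z = 0. Lengths are in m, angles in degrees, forces in N, time in s.
With the tool pointing down it reaches from about 0.35 to 0.9 m from the base axis. Payload 8.1 kg.
Tool frame: the origin (TCP) lies midway between the tips of the shut fingers; the grasp point (between the pads) lies 19 mm behind it; z points along the fingers, y is the direction in which the jaws open and shut (so a half turn about z gives the same grasp; the last joint's range is limited). The gripper opens to 85 mm and grips with 20 to 120 N. Pads are 22 mm wide; open, the fingers measure 114 mm over their backs; the gripper's body (76 mm by 85 mm) begins 54 mm behind the grasp point. The pads swing forward as they close: fully open they stand 13 mm farther back than shut.
Start: joints at [-5.879, 24.895, 1.432, 90.138, -0.665, 64.973, -4.303], TCP at [0.625, -0, 0.231] pointing down, gripper open.
Joint ranges: [-149.89, 149.89], [-25.12, 119.58], [-72.63, 75.52], [4.76, 147.25], [-75.54, 255.54], [6.69, 114.76], [-157.13, 157.13]. Speed limits (degrees/s): [127.2, 127.2, 172.46, 172.46, 180, 180, 180].

## Interface

Orientations are given as a 3x3 rotation matrix whose columns are the frame's x, y, z axes.
In Python, from workcell import manip gives the robot as it stands. The module is installed in compiled form; this text tells all that it offers.
- The arm moves only by the tool step_arm, never from a script. Its argument "series" is a list of rows, each an object with "delta_pos": the shift along the tool's x, y, z in m, a list of three; "spin": the turn about the tool's z in rad; "gripper": the opening, from -1 (shut) to 1 (fully open). A call has 1 to 20 rows; each row is the pose to reach, as a shift and turn from the pose measured when the call began, along the tool's axes at that moment; what a row does not reach only later rows make up. A row lasts 1/10 s, in which the tool goes at most 50 mm and 8.59 degrees, less where a joint would pass 70% of its speed; a pose out of reach is approached as far as the arm can. A call with a gripper value outside its range is refused whole. The fingers move at their own pace and stop on an object; "grip_force" is the grip in N (left out, the last holds). Time passes only in rows, so rows that repeat a pose let the fingers close. It gives the time, the measured TCP pose, the force and the opening at its end, in the units of the state.
- manip.observe(): the state, without advancing time (a new reading comes with each control period).
- manip.grab_frame(name): name is "scene" or "side" or "wrist"; returns a dict with "img" (400x640x3 uint8, blue, green, red), "camera_matrix" (3x3 intrinsics, pixels), "origin" and "orientation" of the camera in the world. Camera axes: x right, y up, looking along -z (the intrinsics and any distortion apply to the point x, -y, -z); pixel columns grow to the right and rows downward; lengths in m; the calibration is good to about 2 mm. A picture is of the moment at which its call begins. There is no depth.
- manip.job_done(): hands the job in, once; it reports no verdict.
Trained networks look in a picture, given as the dict that the camera call returned (one of the last four; its "shot" number tells which), for a name from the list of things; names that differ only in an ending like _2 or _b are one class to them, and where a whole thing is asked for, a point or a joint stands for the part that bears it (a point fixed in the world has none). Each returns a list of dicts, best first, with "confidence" (0 to 1); they miss things now and then, are a little off and sometimes report something else, mostly with a low value. They report only what shows in the picture. A call takes as long as a camera call. They do not tell look-alikes from the thing itself.
- manip.find_in(target, picture): "xy" ([column, row] as shares, 0 to 1, of the picture: columns of its width, rows of its height, amid what is visible of it).
- manip.regions_of(target, picture): "mask" (400x640 bool, what is visible of it) and "xy" ([column, row] as shares, 0 to 1, of the picture: columns of its width, rows of its height, amid what is visible of it).
- manip.tip_of(target, picture): "xy" ([column, row] as shares, 0 to 1, of the picture: columns of its width, rows of its height: a listed point, or the origin of a listed thing).
The state is a dict: "clock": time; "joints": joint angles; "joint_velocities": joint speeds; "joint_efforts": joint torques, N m; "tcp_pos": TCP position; "orientation": TCP orientation; "ft_force": force on the tool from outside, world axes, zero at the start; "wrist_torque": the same for the moment, N m; "opening": opening from 0.0 (shut) to 1.0 (fully open).
Only numpy, scipy, OpenCV 4.12 (cv2) and the standard library are available. Lean on these libraries where they do the work, as an engineer would, in place of code of your own. Each camera call takes 0.05 s, during which the arm holds its last target.

## Working session

There is one attempt and no reset: what is moved stays moved. The work goes in short steps, Python scripts to look and compute and a tool call to move; the robot and the scene stay as the last step left them, time stands still between calls to the robot, and variables do not carry over. Pictures are saved under pics/ and viewed, and the job is handed in when it is done.

Besides the shell and the picture viewer there is one more tool, called after "Request:" as name(argument=value, ...), one argument or row to a line, values as JSON. step_arm: Moves the arm, as the interface text tells. Its arguments: {"type":"object","properties":{"series":{"type":"array"},"grip_force":{"type":"number"}},"required":["series"]}

```bash
ls; mkdir -p pics; cat > h.py <<'E'
import numpy as np, cv2, json
from workcell import manip
def grab(n,save=None):
    p=manip.grab_frame(n)
    if save: cv2.imwrite('pics/'+save,p['img'])
    return p
def ray(p,xy):
    K=np.array(p['camera_matrix']);R=np.array(p['orientation']);o=np.array(p['origin'])
    u=xy[0]*640;v=xy[1]*400
    d=np.linalg.inv(K)@np.array([u,v,1]); d=np.array([d[0],-d[1],-d[2]])
    d=R@d; return o,d/np.linalg.norm(d)
def atz(p,xy,z):
    o,d=ray(p,xy); return o+d*(z-o[2])/d[2]
def proj(p,X):
    K=np.array(p['camera_matrix']);R=np.array(p['orientation']);o=np.array(p['origin'])
    c=R.T@(np.array(X)-o); c=np.array([c[0],-c[1],-c[2]]); q=K@c; return q[:2]/q[2]
def tri(rs):
    A=np.zeros((3,3));b=np.zeros(3)
    for o,d in rs:
        M=np.eye(3)-np.outer(d,d);A+=M;b+=M@o
    return np.linalg.solve(A,b)
E
python3 - <<'E'
from h import *
np.set_printoptions(precision=4,suppress=True)
s=manip.observe();print(s)
for n in ['scene','side','wrist']:
    p=grab(n,n+'0.png'); print(n,[k for k in p],p['camera_matrix'],p['origin'],p['orientation'])
E
```

```text
pics
{'clock': 0.0, 'joints': array([-5.8772, 24.9356,  1.4316, 90.1869, -0.6639, 64.9734, -4.3011]), 'joint_velocities': array([-0.0102,  0.003 ,  0.0627, -0.0308,  0.0118, -0.0377,  0.0529]), 'joint_efforts': array([  0.0001, -67.0461,   1.0253, -31.6204,   0.0155,   0.0126,
        -0.    ]), 'tcp_pos': array([ 0.6245, -0.0001,  0.2306]), 'orientation': array([[ 0.0001,  1.    , -0.0015],
       [ 1.    , -0.0001, -0.0002],
       [-0.0002, -0.0015, -1.    ]]), 'ft_force': array([0.3667, 0.4043, 0.0689]), 'wrist_torque': array([ 0.0202, -0.0163,  0.0057]), 'opening': 1.0000314607543046}
scene ['img', 'camera_matrix', 'origin', 'orientation', 'shot'] [[388.9171   0.     323.5894]
 [  0.     388.9171 198.0285]
 [  0.       0.       1.    ]] [1.2249 0.1873 0.6892] [[-0.1066 -0.6254  0.773 ]
 [ 0.9943 -0.0746  0.0768]
 [ 0.0096  0.7768  0.6297]]
side ['img', 'camera_matrix', 'origin', 'orientation', 'shot'] [[362.6514   0.     320.9053]
 [  0.     362.6514 201.0565]
 [  0.       0.       1.    ]] [0.2461 0.713  0.7051] [[-0.9018  0.2709 -0.3367]
 [-0.432  -0.5885  0.6834]
 [-0.013   0.7618  0.6477]]
wrist ['img', 'camera_matrix', 'origin', 'orientation', 'shot'] [[286.4658   0.     316.9331]
 [  0.     286.4658 199.9743]
 [  0.       0.       1.    ]] [0.625  0.0803 0.3735] [[ 1.     -0.0006  0.0009]
 [ 0.0003  0.9509  0.3095]
 [-0.001  -0.3095  0.9509]]
```

View pics/scene0.png

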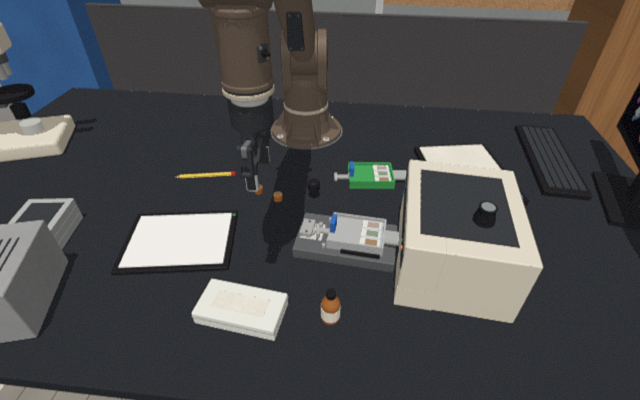

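View pics/side0.png

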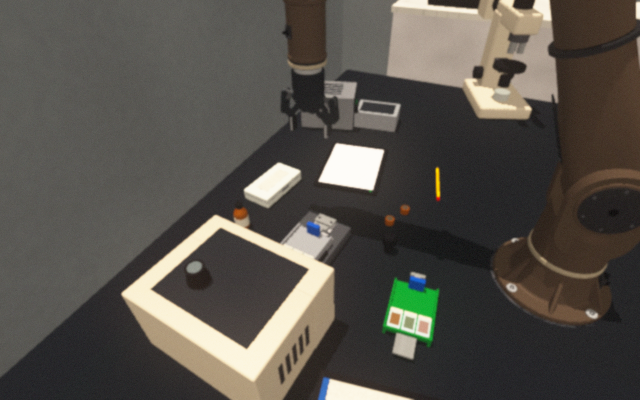

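View pics/wrist0.png

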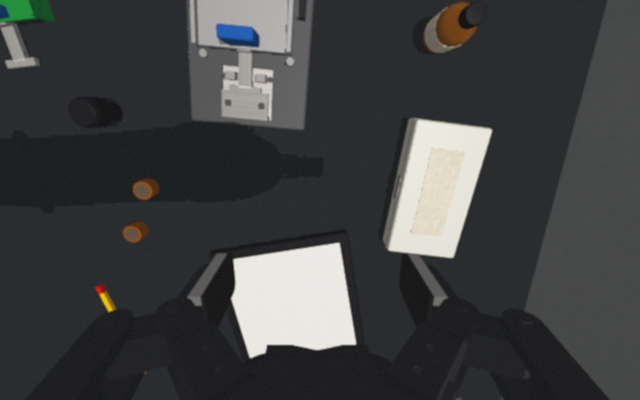

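The grey tray sits in the scanner bed at scene (355,235), wrist (240,30). The look-alike is the green tray at scene (371,175), wrist (20,20). Next I measure the tray and the other objects.

```bash
python3 - <<'E'
from h import *
np.set_printoptions(precision=4,suppress=True)
names={'tray_mid':.043,'tray_grip':.064,'tray_toe':.036,'tray_tail':.03,'mouth':.05,'bed_front':.03,'scanner':0,'light_pad':0,'slide_box':0,'oil_bottle':0,'eyepiece':0,'block_a':0,'pencil':0}
P={n:grab(n) for n in ['scene','side','wrist']}
for t,z in names.items():
    for n,p in P.items():
        try: r=manip.tip_of(t,p)
        except Exception as e: print(t,n,e);continue
        for d in r[:3]:
            print(t,n,round(d['confidence'],2),np.array(d['xy'])*[640,400],atz(p,d['xy'],z))
r=0
p=P['wrist'];cv2.imwrite('pics/wc.png',cv2.resize(p['img'][0:140,170:330],None,fx=4,fy=4,interpolation=cv2.INTER_CUBIC))
p=P['scene'];cv2.imwrite('pics/sc.png',cv2.resize(p['img'][150:280,280:420],None,fx=4,fy=4,interpolation=cv2.INTER_CUBIC))
E
```

```text
tray_mid scene 0.8 [371.328 176.48 ] [0.3191 0.2326 0.043 ]
tray_mid scene 0.59 [359.68 230.8 ] [0.5453 0.2075 0.043 ]
tray_mid side 0.72 [408.832 312.4  ] [0.2722 0.2584 0.043 ]
tray_mid side 0.64 [300.672 251.52 ] [0.5533 0.2053 0.043 ]
tray_grip scene 0.85 [329.92 224.52] [0.5542 0.1364 0.064 ]
tray_grip scene 0.81 [349.312 172.4  ] [0.3364 0.17   0.064 ]
tray_grip side 0.72 [312.576 226.2  ] [0.5562 0.1337 0.064 ]
tray_grip side 0.72 [414.272 283.   ] [0.2799 0.1977 0.064 ]
tray_toe scene 0.91 [313.92 229.8 ] [0.5474 0.0974 0.036 ]
tray_toe scene 0.59 [333.184 175.   ] [0.3151 0.1238 0.036 ]
tray_toe side 0.88 [326.016 222.12 ] [0.5441 0.0795 0.036 ]
tray_toe side 0.66 [418.816 271.32 ] [0.2803 0.1384 0.036 ]
tray_toe wrist 0.88 [22.976 67.08 ] [0.3082 0.1208 0.036 ]
tray_toe wrist 0.81 [243.072  90.52 ] [0.5435 0.0973 0.036 ]
tray_toe wrist 0.36 [247.68 126.48] [0.5457 0.0588 0.036 ]
tray_tail scene 0.96 [390.08 173.92] [0.2814 0.2879 0.03  ]
tray_tail scene 0.75 [383.232 240.4  ] [0.558  0.2647 0.03  ]
tray_tail side 0.84 [407.68 341.52] [0.2576 0.3141 0.03  ]
tray_tail wrist 0
[... 1308 characters left out ...]
.32 ] [0.4261 0.5304 0.    ]
block_a scene 0.62 [256.512 188.68 ] [ 0.3592 -0.094   0.    ]
block_a scene 0.54 [277.824 196.6  ] [ 0.3878 -0.0257  0.    ]
block_a side 0.65 [390.528 223.2  ] [ 0.395  -0.0262  0.    ]
block_a side 0.55 [299.2  250.88] [0.5777 0.172  0.    ]
block_a side 0.41 [402.688 211.28 ] [ 0.378  -0.0887  0.    ]
block_a wrist 0.71 [148.224 186.   ] [ 0.3971 -0.0216  0.    ]
block_a wrist 0.57 [138.496 228.8  ] [ 0.3718 -0.0845  0.    ]
block_a wrist 0.2 [294.08 311.88] [ 0.5891 -0.2264  0.    ]
pencil scene 0.59 [207.296 181.   ] [ 0.3401 -0.2472  0.    ]
pencil scene 0.5 [354.88 230.92] [0.5019 0.1967 0.    ]
pencil side 0.55 [438.016 183.88 ] [ 0.3129 -0.2611  0.    ]
```

View pics/wc.png

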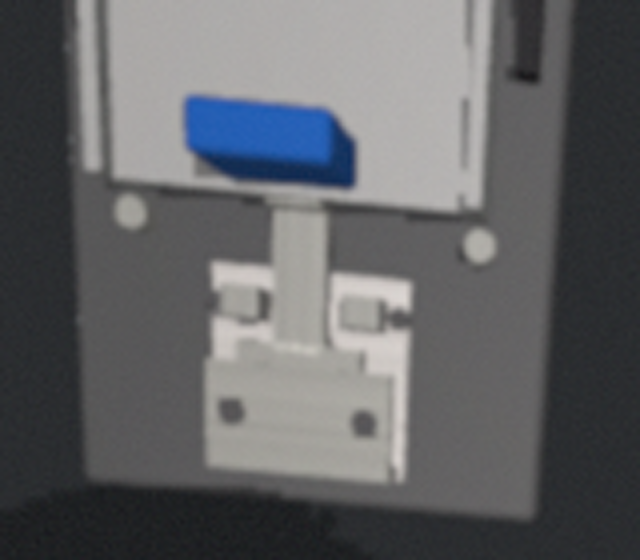

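View pics/sc.png

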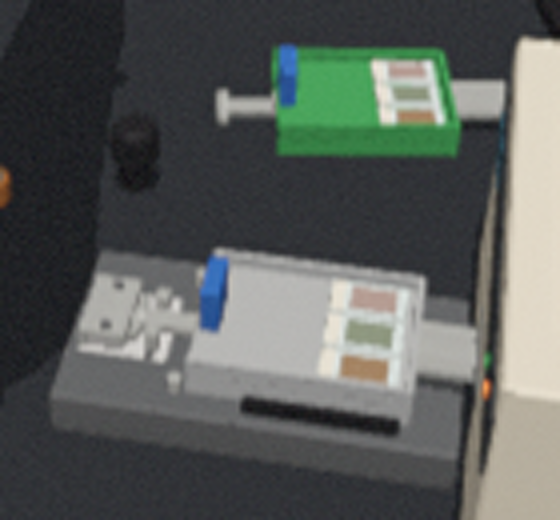

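```bash
python3 - <<'E'
from h import *
np.set_printoptions(precision=4,suppress=True)
p=grab('wrist')
def c(x,y,z): return atz(p,((x/4+170+.0)/640,(y/4)/400),z)
A=c(90,480,.03);B=c(537,517,.03);print('bed',A,B,np.linalg.norm(B-A),np.degrees(np.arctan2((B-A)[1],(B-A)[0])),(A+B)/2)
q=[c(188,97,.08),c(328,110,.08),c(332,162,.08),c(190,149,.08)]
print('plate',q,np.mean(q,0),np.linalg.norm(q[1]-q[0]),np.linalg.norm(q[1]-q[2]),[np.degrees(np.arctan2(*(v[1],v[0]))) for v in (q[1]-q[0],q[2]-q[3])])
a=c(130,212,.039);b=c(480,246,.039);print('pins',a,b,np.degrees(np.arctan2((b-a)[1],(b-a)[0])),(a+b)/2)
# light pad white corners
hsv=cv2.cvtColor(p['img'],cv2.COLOR_BGR2HSV)
for n in['scene','side']:
    P=grab(n); r=manip.regions_of('light_pad',P)
    m=r[0]['mask'].astype(np.uint8)
    g=cv2.cvtColor(P['img'],cv2.COLOR_BGR2GRAY)
    m2=((g>170)&(cv2.dilate(m,np.ones((5,5)))>0)).astype(np.uint8)
    for mm,z in((m,.006),(m2,.012)):
        cs,_=cv2.findContours(mm,cv2.RETR_EXTERNAL,cv2.CHAIN_APPROX_NONE);k=max(cs,key=cv2.contourArea)
        W=np.array([atz(P,((x+.0)/640,(y+.0)/400),z)[:2] for x,y in k[:,0]],np.float32)
        print(n,cv2.minAreaRect(W*1000),r[0]['confidence'])
E
```

```text
bed [0.4813 0.0657 0.03  ] [0.6105 0.0553 0.03  ] 0.12968784335470576 -4.59528830147226 [0.5459 0.0605 0.03  ]
plate [array([0.5354, 0.1509, 0.08  ]), array([0.5667, 0.1483, 0.08  ]), array([0.5669, 0.1379, 0.08  ]), array([0.5347, 0.1405, 0.08  ])] [0.5509 0.1444 0.08  ] 0.03142664201648669 0.010452542141558678 [np.float64(-4.6715288606969185), np.float64(-4.663689833189406)]
pins [0.5047 0.1342 0.039 ] [0.5967 0.1261 0.039 ] -5.0362602480707555 [0.5507 0.1301 0.039 ]
scene ((763.7308349609375, -29.2149658203125), (186.98118591308594, 112.23587036132812), 83.03695678710938) 0.23
scene ((765.714111328125, -28.398757934570312), (179.8018798828125, 108.41607666015625), 83.03108978271484) 0.23
side ((592.183837890625, -231.5236358642578), (203.40040588378906, 281.4159240722656), 10.21916389465332) 0.77
side ((592.4979248046875, -233.22605895996094), (175.90362548828125, 237.90077209472656), 9.907556533813477) 0.77
```

Request:
step_arm(
  series=[
    {"delta_pos":[0.035,-0.018,0.015],"spin":0.02,"gripper":0.25},
    {"delta_pos":[0.07,-0.037,0.03],"spin":0.04,"gripper":0.25},
    {"delta_pos":[0.105,-0.055,0.045],"spin":0.06,"gripper":0.25},
    {"delta_pos":[0.13,-0.07,0.057],"spin":0.08,"gripper":0.25},
    {"delta_pos":[0.137,-0.073,0.06],"spin":0.08,"gripper":0.25},
    {"delta_pos":[0.137,-0.073,0.06],"spin":0.08,"gripper":0.25},
    {"delta_pos":[0.137,-0.073,0.06],"spin":0.08,"gripper":0.25},
  ],
)

```text
clock: 3.2
tcp_pos: [0.553, 0.1358, 0.1718]
orientation: [[0.081, 0.997, 0.001], [0.997, -0.081, -0.001], [-0.0, 0.001, -1.0]]
ft_force: [0.2, -1.1, 0.5]
opening: 0.626
```

```bash
python3 - <<'E'
from h import *
np.set_printoptions(precision=4,suppress=True)
s=manip.observe();print(s['clock'],s['tcp_pos'],s['orientation'],s['opening'],s['ft_force'])
p=grab('wrist','w1.png');print(p['origin'])
for t,z in {'tray_grip':.064,'tray_toe':.036,'tray_mid':.043,'tray_tail':.03,'bed_front':.03,'mouth':.05}.items():
    for d in manip.tip_of(t,p)[:2]: print(t,round(d['confidence'],2),np.array(d['xy'])*[640,400],atz(p,d['xy'],z))
E
```

```text
3.2 [0.553  0.1358 0.1718] [[ 0.081   0.9967  0.0012]
 [ 0.9967 -0.081  -0.0006]
 [-0.0005  0.0013 -1.    ]] 0.626376796392788 [ 0.1737 -1.1168  0.4607]
[0.5595 0.2159 0.3146]
tray_grip 0.86 [312.512 192.32 ] [0.5499 0.1421 0.064 ]
tray_grip 0.64 [ 35.712 171.4  ] [0.3061 0.1814 0.064 ]
tray_toe 0.72 [313.6  228.92] [0.5465 0.0935 0.036 ]
tray_toe 0.66 [ 79.488 209.4  ] [0.3074 0.135  0.036 ]
tray_mid 0.62 [ 31.232 117.12 ] [0.3001 0.2277 0.043 ]
tray_mid 0.6 [312.192 124.08 ] [0.5544 0.201  0.043 ]
tray_tail 0.76 [311.872  48.88 ] [0.5594 0.265  0.03  ]
tray_tail 0.71 [ 9.472 45.72 ] [0.2921 0.2891 0.03  ]
bed_front 0.76 [312.896 252.4  ] [0.5431 0.0627 0.03  ]
```

View pics/w1.png

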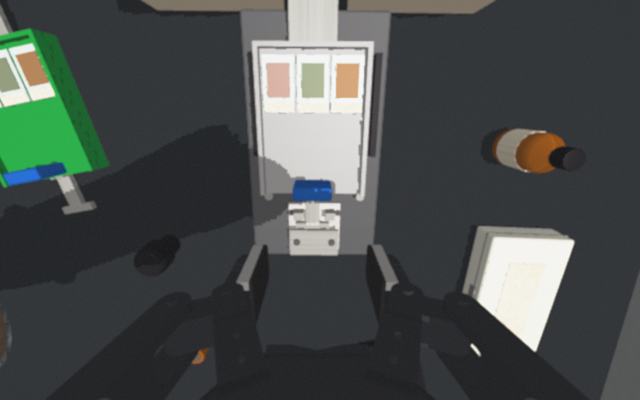

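The choice is confirmed. The grey tray's blue plate is at wrist (312,192) and sits square to the jaws. The green decoy is at the left edge, and the tail-to-grip distance of 123 mm matches. Descending now.

Request:
step_arm(
  series=[
    {"delta_pos":[0.005,-0.003,0.03],"spin":0,"gripper":0.22},
    {"delta_pos":[0.006,-0.0035,0.06],"spin":0,"gripper":0.22},
    {"delta_pos":[0.006,-0.0035,0.085],"spin":0,"gripper":0.22},
    {"delta_pos":[0.006,-0.0035,0.105],"spin":0,"gripper":0.22},
    {"delta_pos":[0.006,-0.0035,0.115],"spin":0,"gripper":0.22},
    {"delta_pos":[0.006,-0.0035,0.12],"spin":0,"gripper":0.22},
    {"delta_pos":[0.006,-0.0035,0.12],"spin":0,"gripper":0.22},
    {"delta_pos":[0.006,-0.0035,0.12],"spin":0,"gripper":0.22},
    {"delta_pos":[0.006,-0.0035,0.12],"spin":0,"gripper":0.22},
  ],
)

```text
clock: 4.45
tcp_pos: [0.5501, 0.1428, 0.0525]
orientation: [[0.081, 0.997, 0.002], [0.997, -0.081, 0.001], [0.001, 0.002, -1.0]]
ft_force: [-0.4, -0.4, 0.7]
opening: 0.605
```

```bash
python3 - <<'E'
from h import *
np.set_printoptions(precision=4,suppress=True)
s=manip.observe();print(s['clock'],s['tcp_pos'],s['ft_force'],s['wrist_torque'])
p=grab('wrist','w2.png')
p2=grab('scene')
cv2.imwrite('pics/s2.png',cv2.resize(p2['img'][150:290,270:450],None,fx=4,fy=4,interpolation=cv2.INTER_CUBIC))
E
```

```text
4.45 [0.5501 0.1428 0.0525] [-0.3782 -0.4222  0.7278] [-0.0199  0.0051 -0.0036]
```

View pics/w2.png

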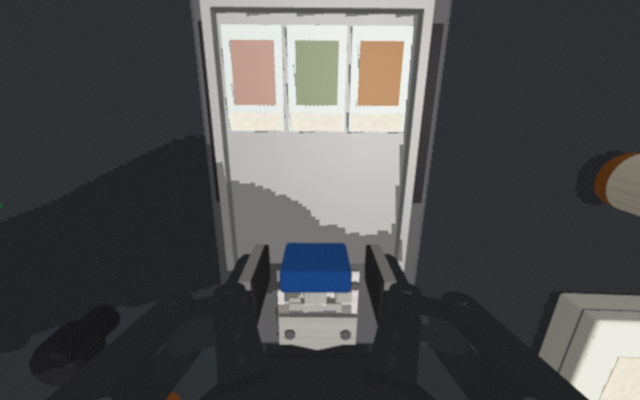

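View pics/s2.png

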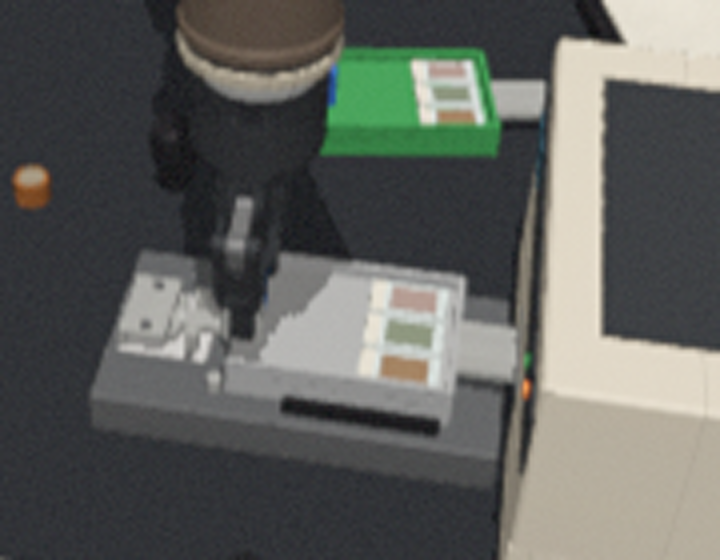

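The fingers straddle the plate, seen at wrist (316,265) and centred between pads at columns 267 and 374. I'm closing gently.

Request:
step_arm(
  series=[
    {"delta_pos":[0,0,0],"spin":0,"gripper":-1},
    {"delta_pos":[0,0,0],"spin":0,"gripper":-1},
    {"delta_pos":[0,0,0],"spin":0,"gripper":-1},
    {"delta_pos":[0,0,0],"spin":0,"gripper":-1},
    {"delta_pos":[0,0,0],"spin":0,"gripper":-1},
    {"delta_pos":[0,0,0],"spin":0,"gripper":-1},
    {"delta_pos":[0,0,0],"spin":0,"gripper":-1},
    {"delta_pos":[0,0,0],"spin":0,"gripper":-1},
  ],
  grip_force=35,
)

```text
clock: 5.35
tcp_pos: [0.5502, 0.1428, 0.0529]
orientation: [[0.081, 0.997, 0.002], [0.997, -0.081, 0.001], [0.001, 0.002, -1.0]]
ft_force: [-1.1, -1.0, 6.5]
opening: 0.39
```

```bash
python3 - <<'E'
from h import *
np.set_printoptions(precision=4,suppress=True)
s=manip.observe();print(s['clock'],s['tcp_pos'],s['ft_force'],s['wrist_torque'],s['opening']*85)
E
```

```text
5.35 [0.5502 0.1428 0.0529] [-1.0841 -1.0434  6.4758] [-0.0928  0.3437  0.0524] 33.11290940416351
```

Request:
step_arm(
  series=[
    {"delta_pos":[0,0,-0.0005],"spin":0,"gripper":-1},
    {"delta_pos":[0,0,-0.001],"spin":0,"gripper":-1},
    {"delta_pos":[0,0,-0.001],"spin":0,"gripper":-1},
  ],
)

```text
clock: 5.65
tcp_pos: [0.5498, 0.1426, 0.0536]
orientation: [[0.081, 0.997, 0.002], [0.997, -0.081, 0.0], [0.0, 0.002, -1.0]]
ft_force: [0.2, 0.4, -3.0]
opening: 0.389
```

Request:
step_arm(
  series=[
    {"delta_pos":[0.001,0,0],"spin":0,"gripper":-1},
    {"delta_pos":[0.002,0,0],"spin":0,"gripper":-1},
    {"delta_pos":[0.003,0,0],"spin":0,"gripper":-1},
    {"delta_pos":[0.003,0,0],"spin":0,"gripper":-1},
  ],
)

```text
clock: 6.05
tcp_pos: [0.55, 0.1455, 0.0535]
orientation: [[0.081, 0.997, 0.001], [0.997, -0.081, -0.0], [0.0, 0.001, -1.0]]
ft_force: [-0.0, -1.4, -3.4]
opening: 0.392
```

Request:
step_arm(
  series=[
    {"delta_pos":[0.0005,0,0],"spin":0,"gripper":-1},
    {"delta_pos":[0.001,0,0],"spin":0,"gripper":-1},
    {"delta_pos":[0.001,0,0],"spin":0,"gripper":-1},
  ],
)

```text
clock: 6.35
tcp_pos: [0.5501, 0.1464, 0.0535]
orientation: [[0.081, 0.997, 0.001], [0.997, -0.081, -0.0], [-0.0, 0.001, -1.0]]
ft_force: [-0.7, -1.5, -1.9]
opening: 0.392
```

Request:
step_arm(
  series=[
    {"delta_pos":[0.0005,0,0],"spin":0,"gripper":-1},
    {"delta_pos":[0.001,0,0],"spin":0,"gripper":-1},
    {"delta_pos":[0.001,0,0],"spin":0,"gripper":-1},
  ],
)

```text
clock: 6.65
tcp_pos: [0.5502, 0.1475, 0.0535]
orientation: [[0.081, 0.997, 0.001], [0.997, -0.081, -0.0], [0.0, 0.001, -1.0]]
ft_force: [0.2, -2.5, -2.7]
opening: 0.39
```

Request:
step_arm(
  series=[
    {"delta_pos":[0.0005,0,0],"spin":0,"gripper":-1},
    {"delta_pos":[0.001,0,0],"spin":0,"gripper":-1},
    {"delta_pos":[0.001,0,0],"spin":0,"gripper":-1},
  ],
)

```text
clock: 6.95
tcp_pos: [0.5502, 0.1482, 0.0535]
orientation: [[0.081, 0.997, 0.001], [0.997, -0.081, -0.0], [-0.0, 0.001, -1.0]]
ft_force: [0.1, -2.8, -1.6]
opening: 0.396
```

Request:
step_arm(
  series=[
    {"delta_pos":[0.0005,0,0],"spin":0,"gripper":-1},
    {"delta_pos":[0.001,0,0],"spin":0,"gripper":-1},
    {"delta_pos":[0.001,0,0],"spin":0,"gripper":-1},
  ],
)

```text
clock: 7.25
tcp_pos: [0.5502, 0.1482, 0.0534]
orientation: [[0.082, 0.997, 0.001], [0.997, -0.082, -0.002], [-0.002, 0.001, -1.0]]
ft_force: [-1.5, -5.8, -0.3]
opening: 0.388
```

Request:
step_arm(
  series=[
    {"delta_pos":[0.0005,0,-0.0004],"spin":0,"gripper":-1},
    {"delta_pos":[0.001,0,-0.0006],"spin":0,"gripper":-1},
    {"delta_pos":[0.001,0,-0.0006],"spin":0,"gripper":-1},
  ],
)

```text
clock: 7.55
tcp_pos: [0.5501, 0.1483, 0.0538]
orientation: [[0.083, 0.997, 0.0], [0.997, -0.083, -0.003], [-0.003, 0.0, -1.0]]
ft_force: [-0.1, -7.0, -3.0]
opening: 0.391
```

Request:
step_arm(
  series=[
    {"delta_pos":[0.001,0,-0.0002],"spin":0,"gripper":-1},
    {"delta_pos":[0.0015,0,-0.0003],"spin":0,"gripper":-1},
    {"delta_pos":[0.002,0,-0.0003],"spin":0,"gripper":-1},
    {"delta_pos":[0.002,0,-0.0003],"spin":0,"gripper":-1},
  ],
)

```text
clock: 7.95
tcp_pos: [0.5501, 0.1484, 0.0538]
orientation: [[0.084, 0.996, -0.001], [0.996, -0.084, -0.005], [-0.005, -0.0, -1.0]]
ft_force: [0.9, -9.1, -2.6]
opening: 0.392
```

```bash
python3 - <<'E'
from h import *
np.set_printoptions(precision=4,suppress=True)
s=manip.observe();print(s['clock'],s['tcp_pos'],s['ft_force'],s['wrist_torque'],s['opening']*85)
p=grab('wrist','w3.png')
p2=grab('scene')
cv2.imwrite('pics/s3.png',cv2.resize(p2['img'][190:290,280:440],None,fx=5,fy=5,interpolation=cv2.INTER_CUBIC))
E
```

```text
7.95 [0.5501 0.1484 0.0538] [ 0.9204 -9.0506 -2.5568] [-1.9004 -0.0295  0.0941] 33.30298888864663
```

View pics/w3.png

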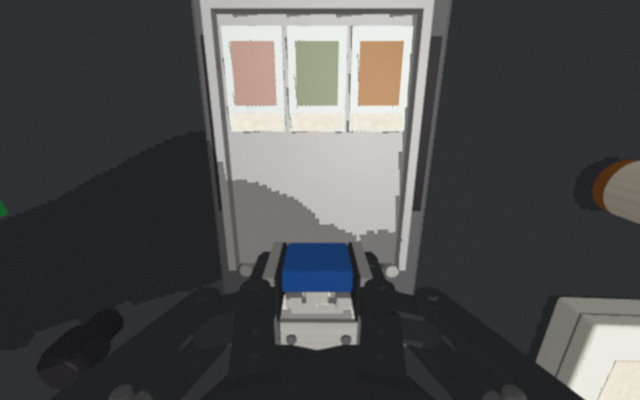

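View pics/s3.png

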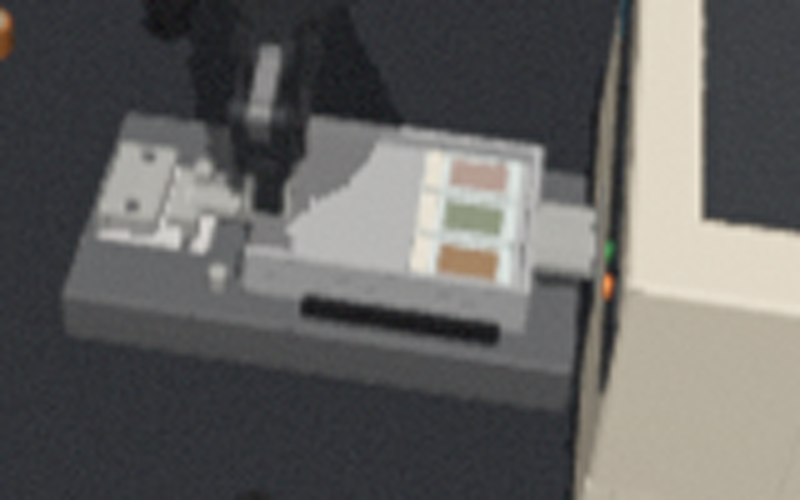

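The stop is firm: 9 N with the weight taken and no further travel, after about 5.7 mm of push. Next I ease off and start the tilt.

Request:
step_arm(
  series=[
    {"delta_pos":[-0.0005,0,0],"spin":0,"gripper":-1},
    {"delta_pos":[-0.0007,0,0],"spin":0,"gripper":-1},
    {"delta_pos":[-0.0007,0,-0.001],"spin":0,"gripper":-1},
    {"delta_pos":[-0.0005,0,-0.002],"spin":0,"gripper":-1},
    {"delta_pos":[-0.0003,0,-0.003],"spin":0,"gripper":-1},
    {"delta_pos":[-0.0003,0,-0.003],"spin":0,"gripper":-1},
  ],
)

```text
clock: 8.65
tcp_pos: [0.5501, 0.1484, 0.0569]
orientation: [[0.083, 0.997, -0.001], [0.997, -0.083, -0.005], [-0.005, -0.0, -1.0]]
ft_force: [0.1, -2.4, -4.1]
opening: 0.389
```

Request:
step_arm(
  series=[
    {"delta_pos":[0.0002,0,-0.001],"spin":0,"gripper":-1},
    {"delta_pos":[0.0004,0,-0.002],"spin":0,"gripper":-1},
    {"delta_pos":[0.0006,0,-0.003],"spin":0,"gripper":-1},
    {"delta_pos":[0.0007,0,-0.004],"spin":0,"gripper":-1},
    {"delta_pos":[0.0007,0,-0.004],"spin":0,"gripper":-1},
  ],
)

```text
clock: 9.15
tcp_pos: [0.5501, 0.1491, 0.061]
orientation: [[0.083, 0.997, -0.001], [0.997, -0.083, -0.005], [-0.005, -0.0, -1.0]]
ft_force: [-0.2, -2.4, -4.2]
opening: 0.391
```

```bash
python3 - <<'E'
from h import *
np.set_printoptions(precision=4,suppress=True)
s=manip.observe();print(s['clock'],s['tcp_pos'],s['ft_force'],s['wrist_torque'],s['opening']*85)
p2=grab('scene')
cv2.imwrite('pics/s4.png',cv2.resize(p2['img'][190:290,280:440],None,fx=5,fy=5,interpolation=cv2.INTER_CUBIC))
E
```

```text
9.15 [0.5501 0.1491 0.061 ] [-0.2366 -2.4099 -4.237 ] [-0.8092  0.2031  0.0485] 33.25241353781618
```

View pics/s4.png

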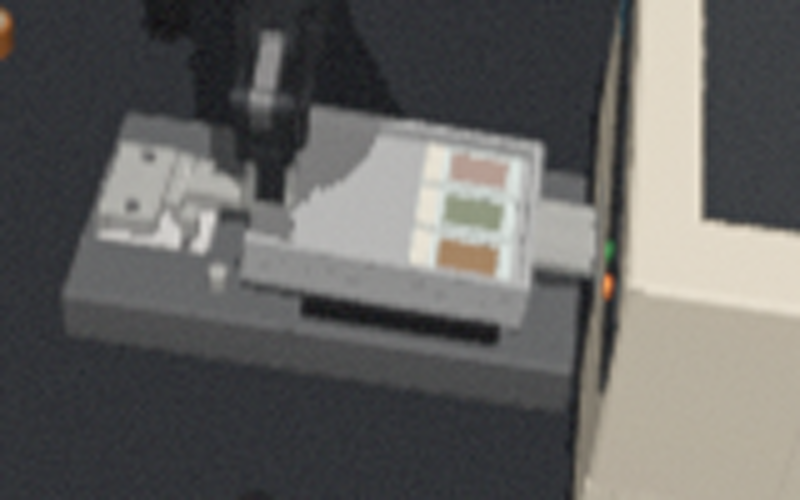

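Request:
step_arm(
  series=[
    {"delta_pos":[0.0003,0,-0.0015],"spin":0,"gripper":-1},
    {"delta_pos":[0.0006,0,-0.003],"spin":0,"gripper":-1},
    {"delta_pos":[0.001,0,-0.0045],"spin":0,"gripper":-1},
    {"delta_pos":[0.0016,0,-0.006],"spin":0,"gripper":-1},
    {"delta_pos":[0.0016,0,-0.006],"spin":0,"gripper":-1},
  ],
)

```text
clock: 9.7
tcp_pos: [0.5503, 0.1509, 0.0672]
orientation: [[0.083, 0.997, -0.0], [0.997, -0.083, -0.005], [-0.005, 0.0, -1.0]]
ft_force: [0.2, -1.8, -3.4]
opening: 0.388
```

Request:
step_arm(
  series=[
    {"delta_pos":[0.0006,0,-0.0015],"spin":0,"gripper":-1},
    {"delta_pos":[0.0012,0,-0.003],"spin":0,"gripper":-1},
    {"delta_pos":[0.0018,0,-0.0045],"spin":0,"gripper":-1},
    {"delta_pos":[0.0024,0,-0.006],"spin":0,"gripper":-1},
    {"delta_pos":[0.0024,0,-0.006],"spin":0,"gripper":-1},
  ],
)

```text
clock: 10.2
tcp_pos: [0.5506, 0.1535, 0.0734]
orientation: [[0.083, 0.997, 0.0], [0.997, -0.083, -0.004], [-0.004, 0.0, -1.0]]
ft_force: [0.2, -2.0, -3.3]
opening: 0.389
```

```bash
python3 - <<'E'
from h import *
np.set_printoptions(precision=4,suppress=True)
s=manip.observe();print(s['clock'],s['tcp_pos'],s['ft_force'],s['wrist_torque'],s['opening']*85)
p2=grab('scene')
cv2.imwrite('pics/s5.png',cv2.resize(p2['img'][190:290,280:440],None,fx=5,fy=5,interpolation=cv2.INTER_CUBIC))
E
```

```text
10.2 [0.5506 0.1535 0.0734] [ 0.2015 -2.0198 -3.3343] [-0.7122  0.1679  0.0153] 33.05328772300307
```

View pics/s5.png

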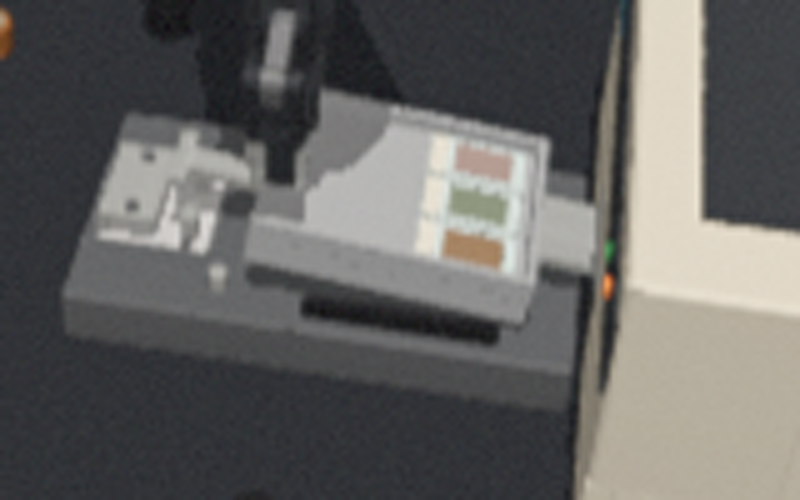

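Request:
step_arm(
  series=[
    {"delta_pos":[0,0,0],"spin":0,"gripper":-1},
    {"delta_pos":[0,0,-0.0005],"spin":0,"gripper":-1},
    {"delta_pos":[-0.003,0,-0.001],"spin":0,"gripper":-1},
    {"delta_pos":[-0.007,0,-0.001],"spin":0,"gripper":-1},
    {"delta_pos":[-0.012,0,-0.001],"spin":0,"gripper":-1},
    {"delta_pos":[-0.017,0,-0.001],"spin":0,"gripper":-1},
    {"delta_pos":[-0.022,0,-0.001],"spin":0,"gripper":-1},
    {"delta_pos":[-0.027,0,-0.001],"spin":0,"gripper":-1},
    {"delta_pos":[-0.03,0,-0.001],"spin":0,"gripper":-1},
    {"delta_pos":[-0.03,0,-0.001],"spin":0,"gripper":-1},
  ],
  grip_force=70,
)

```text
clock: 11.25
tcp_pos: [0.5481, 0.1228, 0.0745]
orientation: [[0.084, 0.996, 0.0], [0.996, -0.084, -0.005], [-0.005, 0.0, -1.0]]
ft_force: [0.5, -0.5, -3.8]
opening: 0.383
```

```bash
python3 - <<'E'
from h import *
np.set_printoptions(precision=4,suppress=True)
s=manip.observe();print(s['clock'],s['tcp_pos'],s['ft_force'],s['wrist_torque'],s['opening']*85)
p2=grab('scene')
cv2.imwrite('pics/s6.png',cv2.resize(p2['img'][180:290,260:440],None,fx=4,fy=4,interpolation=cv2.INTER_CUBIC))
E
```

```text
11.25 [0.5481 0.1228 0.0745] [ 0.5016 -0.5151 -3.8016] [-0.1665  0.0418 -0.0046] 32.587237697432684
```

View pics/s6.png

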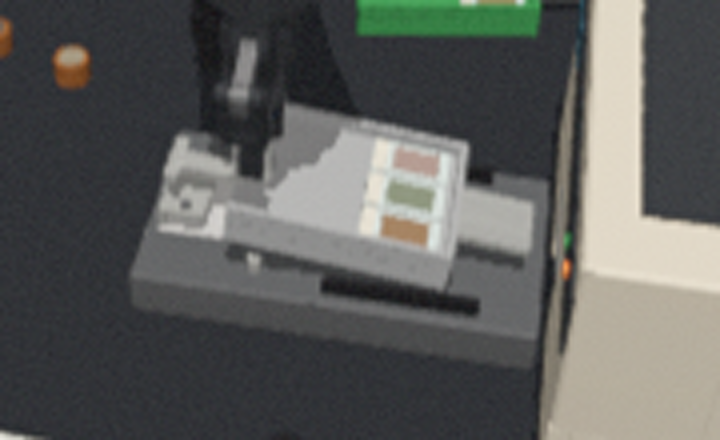

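The tongue is out of the mouth, with its end visible at crop (530,245). I'm drawing it further forward, then lifting.

Request:
step_arm(
  series=[
    {"delta_pos":[-0.006,0,-0.001],"spin":0,"gripper":-1},
    {"delta_pos":[-0.014,0,-0.002],"spin":0,"gripper":-1},
    {"delta_pos":[-0.022,0,-0.003],"spin":0,"gripper":-1},
    {"delta_pos":[-0.03,0,-0.006],"spin":0,"gripper":-1},
    {"delta_pos":[-0.037,0,-0.01],"spin":0,"gripper":-1},
    {"delta_pos":[-0.042,0,-0.015],"spin":0,"gripper":-1},
    {"delta_pos":[-0.046,0,-0.022],"spin":0,"gripper":-1},
    {"delta_pos":[-0.05,0,-0.03],"spin":0,"gripper":-1},
    {"delta_pos":[-0.053,0,-0.038],"spin":0,"gripper":-1},
    {"delta_pos":[-0.055,0,-0.045],"spin":0,"gripper":-1},
    {"delta_pos":[-0.055,0,-0.05],"spin":0,"gripper":-1},
    {"delta_pos":[-0.055,0,-0.05],"spin":0,"gripper":-1},
  ],
)

```text
clock: 12.5
tcp_pos: [0.5441, 0.069, 0.1256]
orientation: [[0.083, 0.997, 0.001], [0.997, -0.083, -0.004], [-0.004, 0.002, -1.0]]
ft_force: [-0.4, 0.0, -3.4]
opening: 0.383
```

```bash
python3 - <<'E'
from h import *
np.set_printoptions(precision=4,suppress=True)
s=manip.observe();print(s['clock'],s['tcp_pos'],s['ft_force'],s['wrist_torque'],s['opening']*85)
p2=grab('scene','s7.png');p1=grab('side')
for P,n in((p2,'scene'),(p1,'side')):
  for t in ['tray_grip','tray_toe','tray_tail']:
    for d in manip.tip_of(t,P)[:2]:print(n,t,round(d['confidence'],2),np.array(d['xy'])*[640,400])
E
```

```text
12.5 [0.5441 0.069  0.1256] [-0.3533  0.0283 -3.4092] [-0.1098  0.0262 -0.0115] 32.54022605073944
scene tray_grip 0.95 [300.096 196.92 ]
scene tray_grip 0.82 [350.272 169.08 ]
scene tray_toe 0.91 [335.168 173.92 ]
scene tray_toe 0.61 [278.528 200.   ]
scene tray_tail 0.91 [389.312 175.4  ]
scene tray_tail 0.67 [351.296 214.68 ]
side tray_grip 0.85 [326.976 188.4  ]
side tray_grip 0.74 [415.872 282.8  ]
side tray_toe 0.94 [417.728 276.12 ]
side tray_toe 0.91 [338.816 183.48 ]
side tray_tail 0.94 [306.88 234.  ]
side tray_tail 0.57 [405.632 340.2  ]
```

View pics/s7.png

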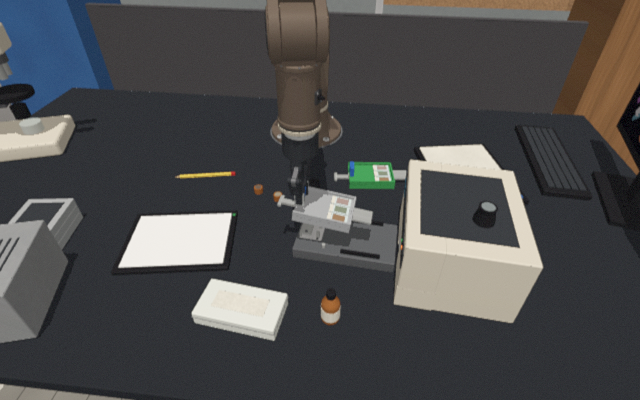

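```bash
python3 - <<'E'
from h import *
np.set_printoptions(precision=4,suppress=True)
P=grab('scene');Q=grab('side');
px={'grip':((300.1,196.9),(327,188.4)),'toe':((278.5,200),(338.8,183.5)),'tail':((351.3,214.7),(306.9,234))}
for k,(a,b) in px.items():
    print(k,tri([ray(P,(a[0]/640,a[1]/400)),ray(Q,(b[0]/640,b[1]/400))]))
for n,p,s in(('scene',P,(180,240)),('side',Q,(354,166))):
    g=cv2.cvtColor(p['img'],cv2.COLOR_BGR2GRAY)
    for nm,m,z in (('white',(g>140),.012),):
        _,l=cv2.connectedComponents(m.astype(np.uint8)); mm=(l==l[s[1],s[0]]).astype(np.uint8)
        cs,_=cv2.findContours(mm,cv2.RETR_EXTERNAL,cv2.CHAIN_APPROX_NONE);k=max(cs,key=cv2.contourArea)
        W=np.array([atz(p,((x+.5)/640,(y+.5)/400),z)[:2] for x,y in k[:,0]],np.float32)
        print(n,nm,cv2.minAreaRect(W*1000))
    cv2.imwrite(f'pics/pad_{n}.png',cv2.resize(p['img'][s[1]-60:s[1]+60,s[0]-80:s[0]+80],None,fx=5,fy=5))
E
```

```text
grip [0.5485 0.0656 0.1377]
toe [0.5397 0.0123 0.1175]
tail [0.5438 0.1854 0.09  ]
scene white ((590.3612060546875, -228.07168579101562), (175.02511596679688, 233.6496124267578), 9.854843139648438)
side white ((572.5069580078125, -233.38583374023438), (142.8164825439453, 241.1532745361328), 10.107763290405273)
```

View pics/pad_scene.png

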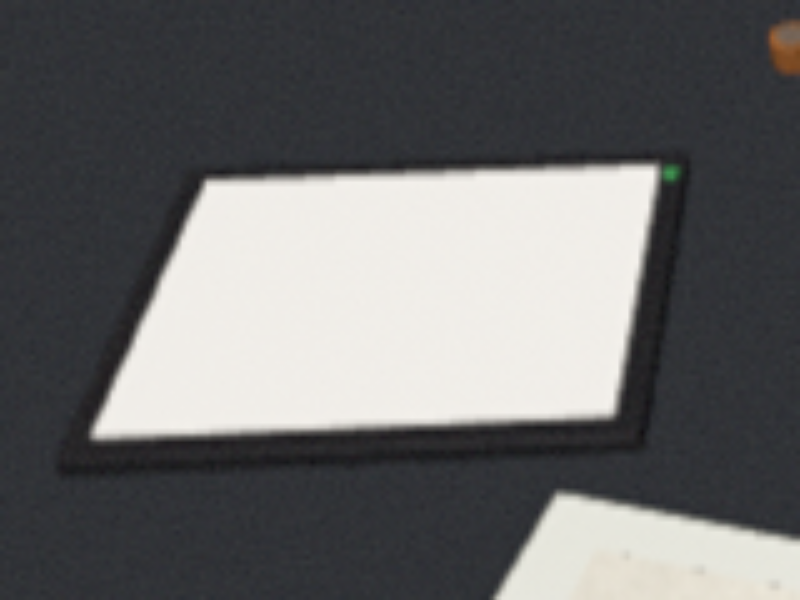

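View pics/pad_side.png

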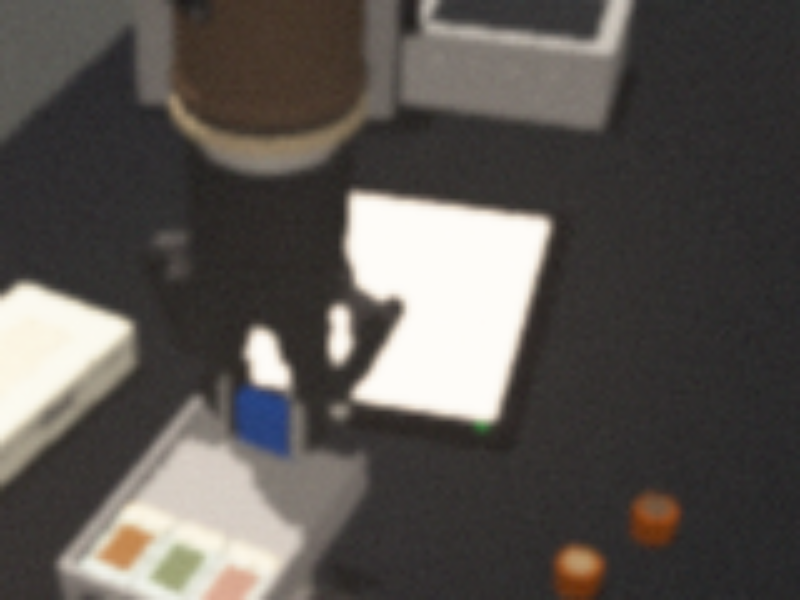

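The tray is held at about 8–10° tilt, toe up. The light pad centre is near (0.591, −0.230), with its long axis at about 100°. Carrying it over.

Request:
step_arm(
  series=[
    {"delta_pos":[-0.0025,0.0006,0],"spin":-0.002,"gripper":-1},
    {"delta_pos":[-0.0095,0.0023,0],"spin":-0.007,"gripper":-1},
    {"delta_pos":[-0.0207,0.0051,0],"spin":-0.016,"gripper":-1},
    {"delta_pos":[-0.0355,0.0087,0],"spin":-0.027,"gripper":-1},
    {"delta_pos":[-0.0533,0.0131,0],"spin":-0.04,"gripper":-1},
    {"delta_pos":[-0.0737,0.0181,0],"spin":-0.056,"gripper":-1},
    {"delta_pos":[-0.0962,0.0236,0],"spin":-0.072,"gripper":-1},
    {"delta_pos":[-0.12,0.0294,0],"spin":-0.09,"gripper":-1},
    {"delta_pos":[-0.1452,0.0356,0],"spin":-0.109,"gripper":-1},
    {"delta_pos":[-0.1707,0.0418,0],"spin":-0.128,"gripper":-1},
    {"delta_pos":[-0.1962,0.048,0],"spin":-0.148,"gripper":-1},
    {"delta_pos":[-0.2212,0.0542,0],"spin":-0.167,"gripper":-1},
    {"delta_pos":[-0.2452,0.06,0],"spin":-0.185,"gripper":-1},
    {"delta_pos":[-0.2677,0.0655,0],"spin":-0.201,"gripper":-1},
    {"delta_pos":[-0.288,0.0705,0],"spin":-0.217,"gripper":-1},
    {"delta_pos":[-0.306,0.0749,0],"spin":-0.23,"gripper":-1},
    {"delta_pos":[-0.3207,0.0785,0],"spin":-0.241,"gripper":-1},
    {"delta_pos":[-0.3318,0.0813,0],"spin":-0.25,"gripper":-1},
    {"delta_pos":[-0.339,0.083,0],"spin":-0.255,"gripper":-1},
    {"delta_pos":[-0.3414,0.0836,0],"spin":-0.257,"gripper":-1},
  ],
)

```text
clock: 15.0
tcp_pos: [0.598, -0.2796, 0.1259]
orientation: [[-0.172, 0.985, -0.001], [0.985, 0.172, -0.005], [-0.005, -0.001, -1.0]]
ft_force: [0.7, -0.6, -3.0]
opening: 0.383
```

```bash
python3 - <<'E'
from h import *
np.set_printoptions(precision=4,suppress=True)
s=manip.observe();print(s['clock'],s['tcp_pos'],s['ft_force'],s['wrist_torque'],s['opening']*85)
P=grab('scene');Q=grab('side','sd8.png');W=grab('wrist','w8.png')
cv2.imwrite('pics/s8.png',cv2.resize(P['img'][140:300,80:320],None,fx=3,fy=3,interpolation=cv2.INTER_CUBIC))
for t in ['tray_grip','tray_toe','tray_tail','tray_mid']:
    for n,p in(('scene',P),('side',Q),('wrist',W)):
        for d in manip.tip_of(t,p)[:2]:print(n,t,round(d['confidence'],2),np.array(d['xy'])*[640,400])
E
```

```text
15.0 [ 0.598  -0.2796  0.1259] [ 0.7407 -0.5748 -2.9759] [-0.1247 -0.0058  0.0336] 32.5483845693112
scene tray_grip 0.83 [349.184 173.68 ]
scene tray_grip 0.73 [142.272 200.6  ]
side tray_grip 0.96 [416.384 284.2  ]
side tray_grip 0.86 [356.672 123.92 ]
wrist tray_grip 0.78 [314.368 263.32 ]
scene tray_toe 0.97 [334.976 175.32 ]
scene tray_toe 0.73 [123.072 209.52 ]
side tray_toe 0.98 [416.384 273.48 ]
wrist tray_toe 0.92 [315.328 320.68 ]
scene tray_tail 0.79 [199.872 214.32 ]
scene tray_tail 0.48 [145.024 198.4  ]
side tray_tail 0.94 [349.632 156.88 ]
side tray_tail 0.85 [406.208 338.32 ]
wrist tray_tail 0.61 [315.392  36.4  ]
scene tray_mid 0.91 [170.176 208.88 ]
scene tray_mid 0.9 [370.112 176.68 ]
side tray_mid 0.59 [351.424 142.   ]
side tray_mid 0.57 [408.512 310.4  ]
wrist tray_mid 0.98 [317.824 153.4  ]
```

View pics/s8.png

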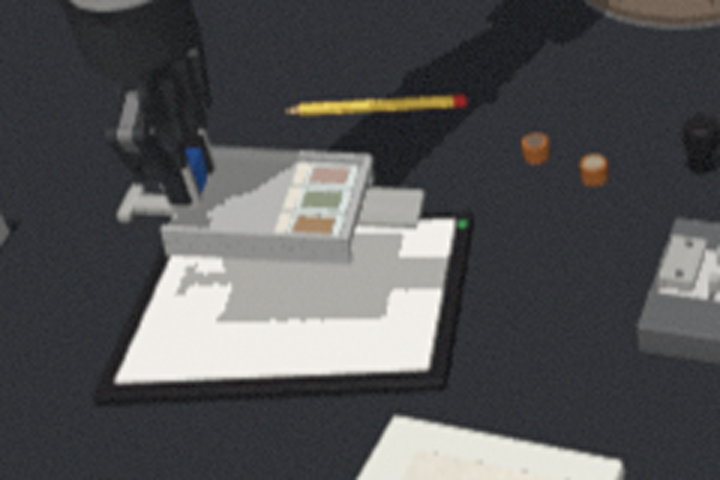

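View pics/w8.png

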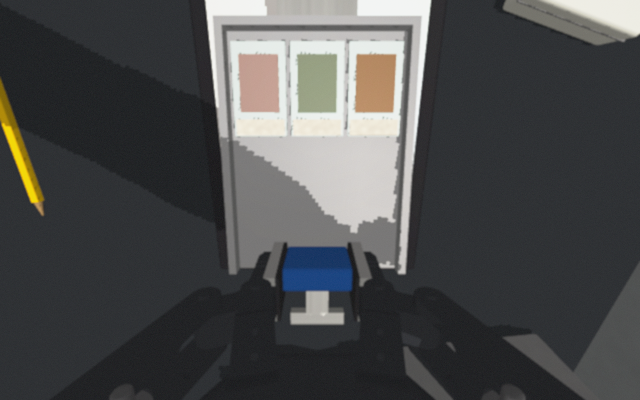

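View pics/sd8.png

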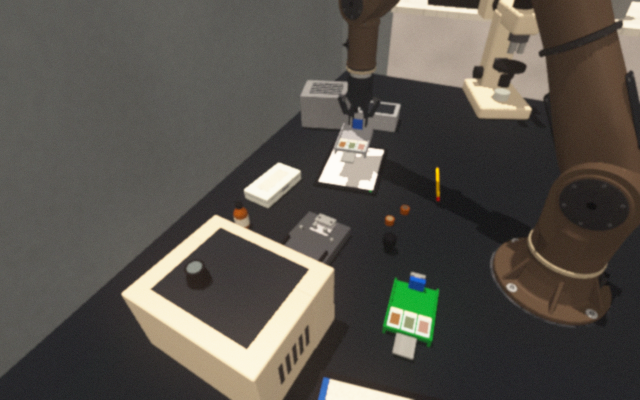

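The tray is above the pad, aligned with it, and its shadow falls inside. Lowering it tail first.

Request:
step_arm(
  series=[
    {"delta_pos":[0.0005,0.0005,0.005],"spin":0,"gripper":-1},
    {"delta_pos":[0.001,0.001,0.014],"spin":0,"gripper":-1},
    {"delta_pos":[0.0016,0.0016,0.026],"spin":0,"gripper":-1},
    {"delta_pos":[0.0016,0.0016,0.038],"spin":0,"gripper":-1},
    {"delta_pos":[0.0016,0.0016,0.048],"spin":0,"gripper":-1},
    {"delta_pos":[0.0016,0.0016,0.056],"spin":0,"gripper":-1},
    {"delta_pos":[0.0016,0.0016,0.061],"spin":0,"gripper":-1},
    {"delta_pos":[0.0016,0.0016,0.063],"spin":0,"gripper":-1},
    {"delta_pos":[0.0016,0.0016,0.063],"spin":0,"gripper":-1},
  ],
)

```text
clock: 16.65
tcp_pos: [0.5996, -0.2769, 0.0629]
orientation: [[-0.173, 0.985, -0.0], [0.985, 0.173, -0.004], [-0.004, -0.001, -1.0]]
ft_force: [0.2, -0.0, -2.5]
opening: 0.378
```

Request:
step_arm(
  series=[
    {"delta_pos":[0,0,0.0008],"spin":0,"gripper":-1},
    {"delta_pos":[0,0,0.0016],"spin":0,"gripper":-1},
    {"delta_pos":[0,0,0.0025],"spin":0,"gripper":-1},
    {"delta_pos":[0,0,0.0025],"spin":0,"gripper":-1},
  ],
  grip_force=40,
)

```text
clock: 17.05
tcp_pos: [0.5996, -0.2769, 0.0605]
orientation: [[-0.173, 0.985, -0.0], [0.985, 0.173, -0.004], [-0.004, -0.001, -1.0]]
ft_force: [0.2, 0.1, -3.6]
opening: 0.377
```

```bash
python3 - <<'E'
from h import *
np.set_printoptions(precision=4,suppress=True)
s=manip.observe();print(s['clock'],s['tcp_pos'],s['ft_force'],s['wrist_torque'],s['opening']*85)
P=grab('scene')
cv2.imwrite('pics/s9.png',cv2.resize(P['img'][160:300,80:280],None,fx=4,fy=4,interpolation=cv2.INTER_CUBIC))
E
```

```text
17.05 [ 0.5996 -0.2769  0.0605] [ 0.2342  0.1485 -3.6029] [-0.1679 -0.008   0.0046] 32.04976105033856
```

View pics/s9.png

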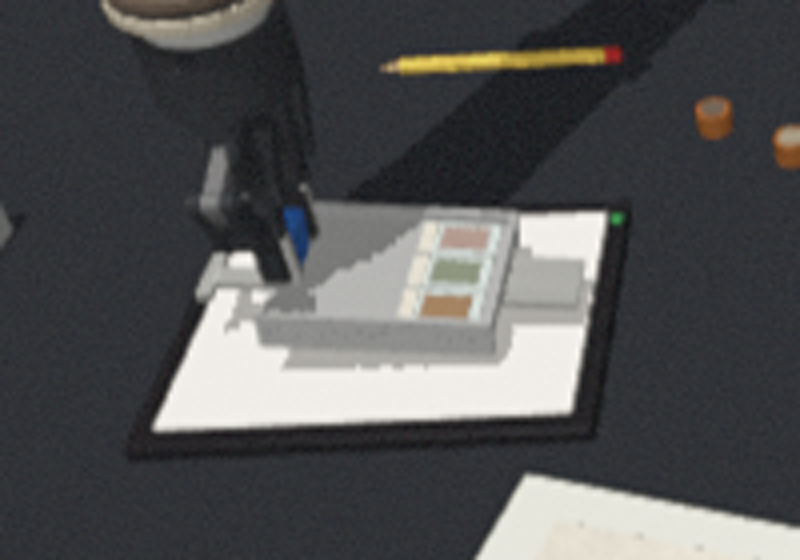

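Request:
step_arm(
  series=[
    {"delta_pos":[0,0,0.0008],"spin":0,"gripper":-1},
    {"delta_pos":[0,0,0.0016],"spin":0,"gripper":-1},
    {"delta_pos":[0,0,0.0024],"spin":0,"gripper":-1},
    {"delta_pos":[0,0,0.0032],"spin":0,"gripper":-1},
    {"delta_pos":[0,0,0.0032],"spin":0,"gripper":-1},
  ],
)

```text
clock: 17.6
tcp_pos: [0.5995, -0.2769, 0.0571]
orientation: [[-0.173, 0.985, -0.001], [0.985, 0.173, -0.004], [-0.004, -0.001, -1.0]]
ft_force: [-0.2, 0.6, -3.5]
opening: 0.382
```

Request:
step_arm(
  series=[
    {"delta_pos":[0,0,0.0008],"spin":0,"gripper":-1},
    {"delta_pos":[0,0,0.0016],"spin":0,"gripper":-1},
    {"delta_pos":[0,0,0.0024],"spin":0,"gripper":-1},
    {"delta_pos":[0,0,0.0024],"spin":0,"gripper":-1},
  ],
)

```text
clock: 18.0
tcp_pos: [0.5994, -0.2768, 0.0545]
orientation: [[-0.173, 0.985, -0.001], [0.985, 0.173, -0.004], [-0.004, -0.001, -1.0]]
ft_force: [0.0, -0.4, -4.4]
opening: 0.382
```

Request:
step_arm(
  series=[
    {"delta_pos":[0,0,0.0008],"spin":0,"gripper":-1},
    {"delta_pos":[0,0,0.0016],"spin":0,"gripper":-1},
    {"delta_pos":[0,0,0.0024],"spin":0,"gripper":-1},
    {"delta_pos":[0,0,0.0024],"spin":0,"gripper":-1},
  ],
)

```text
clock: 18.4
tcp_pos: [0.5993, -0.2768, 0.052]
orientation: [[-0.173, 0.985, -0.001], [0.985, 0.173, -0.004], [-0.004, -0.002, -1.0]]
ft_force: [0.2, -0.4, -2.4]
opening: 0.38
```

```bash
python3 - <<'E'
from h import *
np.set_printoptions(precision=4,suppress=True)
s=manip.observe();print(s['clock'],s['tcp_pos'],s['ft_force'],s['wrist_torque'],s['opening']*85)
P=grab('scene')
cv2.imwrite('pics/s10.png',cv2.resize(P['img'][160:300,80:280],None,fx=4,fy=4,interpolation=cv2.INTER_CUBIC))
E
```

```text
18.4 [ 0.5993 -0.2768  0.052 ] [ 0.203  -0.4053 -2.41  ] [-0.1696 -0.0394  0.0159] 32.33004374897544
```

View pics/s10.png

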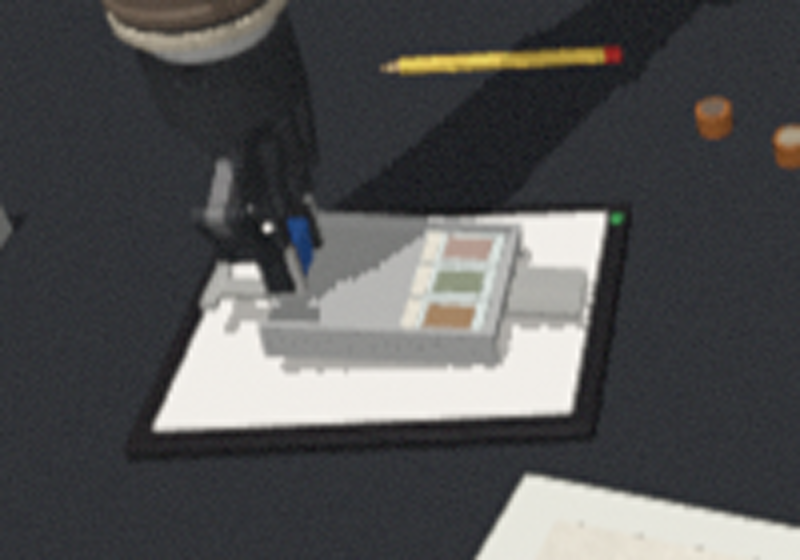

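Request:
step_arm(
  series=[
    {"delta_pos":[0,0,0.0006],"spin":0,"gripper":-1},
    {"delta_pos":[0,0,0.0012],"spin":0,"gripper":-1},
    {"delta_pos":[0,0,0.0018],"spin":0,"gripper":-1},
    {"delta_pos":[0,0,0.0018],"spin":0,"gripper":-1},
  ],
)

```text
clock: 18.85
tcp_pos: [0.5993, -0.2768, 0.0502]
orientation: [[-0.173, 0.985, -0.001], [0.985, 0.173, -0.004], [-0.004, -0.002, -1.0]]
ft_force: [0.1, 0.2, -2.7]
opening: 0.384
```

Request:
step_arm(
  series=[
    {"delta_pos":[0,0,0.0006],"spin":0,"gripper":-1},
    {"delta_pos":[-0.0004,0,0.0012],"spin":0,"gripper":-1},
    {"delta_pos":[-0.0008,0,0.002],"spin":0,"gripper":-1},
    {"delta_pos":[-0.0008,0,0.002],"spin":0,"gripper":-1},
  ],
)

```text
clock: 19.25
tcp_pos: [0.5995, -0.2774, 0.0482]
orientation: [[-0.173, 0.985, -0.001], [0.985, 0.173, -0.004], [-0.004, -0.002, -1.0]]
ft_force: [0.2, 1.6, 0.6]
opening: 0.382
```

```bash
python3 - <<'E'
from h import *
np.set_printoptions(precision=4,suppress=True)
s=manip.observe();print(s['clock'],s['tcp_pos'],s['ft_force'],s['wrist_torque'],s['opening']*85)
P=grab('scene')
cv2.imwrite('pics/s11.png',cv2.resize(P['img'][160:300,80:280],None,fx=4,fy=4,interpolation=cv2.INTER_CUBIC))
E
```

```text
19.25 [ 0.5995 -0.2774  0.0482] [0.2278 1.57   0.5825] [ 0.3197 -0.0039  0.0647] 32.49468944961298
```

View pics/s11.png

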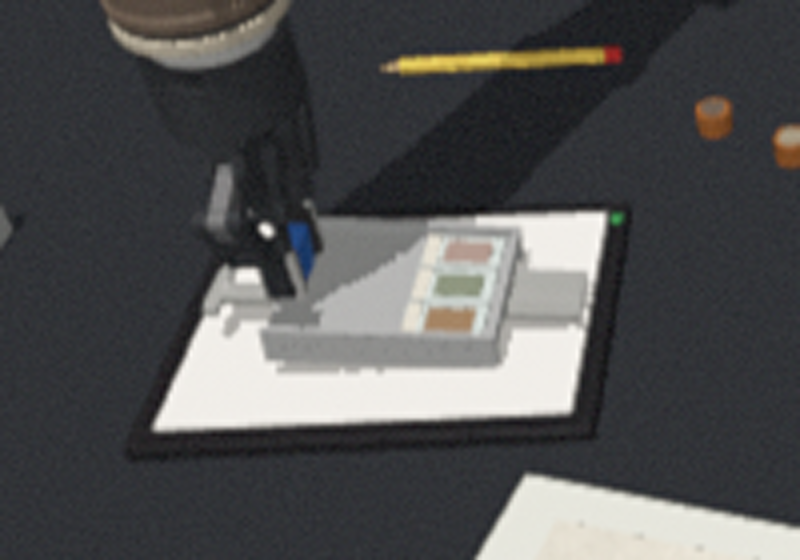

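```bash
python3 - <<'E'
from h import *
np.set_printoptions(precision=4,suppress=True)
P=grab('scene');Q=grab('side');W=grab('wrist','w12.png')
for t,z in {'tray_grip':.05,'tray_toe':.03,'tray_tail':.012,'tray_mid':.03,'light_pad':0}.items():
    for n,p in(('scene',P),('side',Q),('wrist',W)):
        for d in manip.tip_of(t,p)[:2]:
            X=atz(p,d['xy'],z)
            if X[1]<0: print(n,t,round(d['confidence'],2),np.array(d['xy'])*[640,400],X)
print(manip.observe()['clock'])
c=np.array([.591,-.230]);a=np.radians(99.9);ux=np.array([np.cos(a),np.sin(a)]);uy=np.array([-ux[1],ux[0]])
def box(p,dx,dy,z,col,cx=0):
    pts=[proj(p,[*(c+ux*(cx+sx*dx/2)+uy*sy*dy/2),z]) for sx,sy in((1,1),(1,-1),(-1,-1),(-1,1))]
    return np.array(pts)
for n,p in(('scene',P),('wrist',W)):
    im=cv2.resize(p['img'],None,fx=4,fy=4,interpolation=cv2.INTER_CUBIC)
    for z,col in((.012,(0,0,255)),(0,(0,255,255))):
        cv2.polylines(im,[np.int32(box(p,.26,.2,z,col)*4)],True,col,1)
    if n=='scene': im=im[160*4:300*4,80*4:280*4]
    else: im=cv2.resize(im,(800,500))
    cv2.imwrite(f'pics/ov_{n}.png',im)
E
```

```text
scene tray_grip 0.83 [153.92 225.2 ] [ 0.5907 -0.2821  0.05  ]
wrist tray_grip 0.69 [316.096 266.8  ] [ 0.6004 -0.2824  0.05  ]
scene tray_toe 0.89 [132.416 233.2  ] [ 0.6037 -0.3355  0.03  ]
side tray_toe 0.64 [436.096 183.48 ] [ 0.3158 -0.2192  0.03  ]
wrist tray_toe 0.92 [313.216 319.2  ] [ 0.6075 -0.3351  0.03  ]
scene tray_tail 0.97 [206.528 234.68 ] [ 0.5706 -0.1668  0.012 ]
side tray_tail 0.9 [350.4 176.4] [ 0.5733 -0.1677  0.012 ]
scene tray_mid 0.8 [179.584 233.32 ] [ 0.591  -0.2232  0.03  ]
side tray_mid 0.88 [351.616 161.   ] [ 0.5932 -0.2255  0.03  ]
wrist tray_mid 0.95 [318.72 151.6 ] [ 0.5912 -0.2217  0.03  ]
scene light_pad 0.69 [177.92 243.32] [ 0.5962 -0.2322  0.    ]
20.2
```

View pics/ov_scene.png

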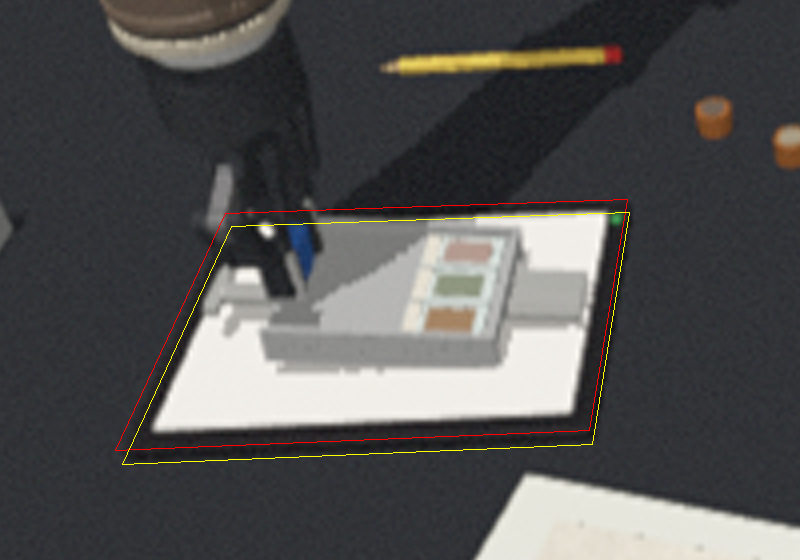

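View pics/ov_wrist.png

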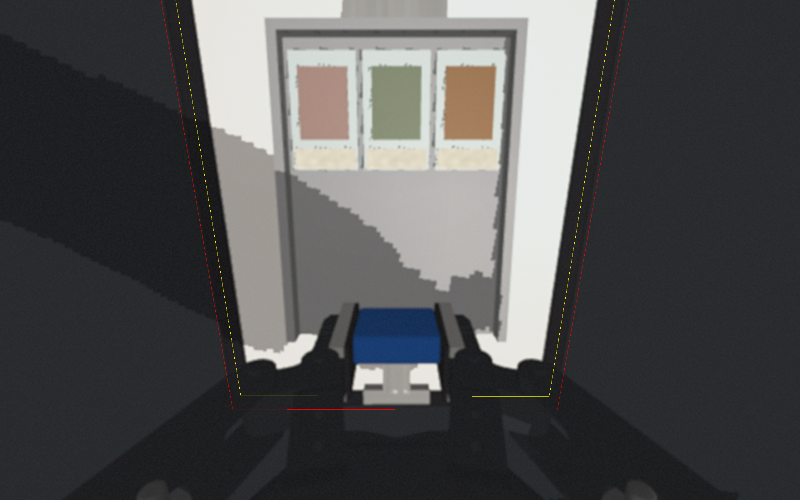

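Request:
step_arm(
  series=[
    {"delta_pos":[0,0,-0.002],"spin":0,"gripper":-1},
    {"delta_pos":[-0.001,0,-0.004],"spin":0,"gripper":-1},
    {"delta_pos":[-0.003,0,-0.004],"spin":0,"gripper":-1},
    {"delta_pos":[-0.003,0,-0.003],"spin":0,"gripper":-1},
    {"delta_pos":[-0.003,0,-0.002],"spin":0,"gripper":-1},
    {"delta_pos":[-0.003,0,-0.001],"spin":0,"gripper":-1},
    {"delta_pos":[-0.003,0,-0.0003],"spin":0,"gripper":-1},
    {"delta_pos":[-0.003,0,0],"spin":0,"gripper":-1},
  ],
  grip_force=30,
)

```text
clock: 21.0
tcp_pos: [0.6, -0.2809, 0.0483]
orientation: [[-0.172, 0.985, -0.001], [0.985, 0.172, -0.005], [-0.004, -0.002, -1.0]]
ft_force: [-0.2, -1.0, 0.7]
opening: 0.381
```

Request:
step_arm(
  series=[
    {"delta_pos":[-0.0004,0,0.001],"spin":0,"gripper":-1},
    {"delta_pos":[-0.0008,0,0.002],"spin":0,"gripper":-1},
    {"delta_pos":[-0.0011,0,0.003],"spin":0,"gripper":-1},
    {"delta_pos":[-0.0015,0,0.004],"spin":0,"gripper":-1},
    {"delta_pos":[-0.0015,0,0.004],"spin":0,"gripper":-1},
  ],
)

```text
clock: 21.5
tcp_pos: [0.6004, -0.2825, 0.0445]
orientation: [[-0.172, 0.985, -0.0], [0.985, 0.172, -0.005], [-0.005, -0.001, -1.0]]
ft_force: [-2.0, -1.3, 5.0]
opening: 0.38
```

Request:
step_arm(
  series=[
    {"delta_pos":[0,0,0],"spin":0,"gripper":-1},
    {"delta_pos":[-0.0004,0,0.001],"spin":0,"gripper":-1},
    {"delta_pos":[-0.0008,0,0.002],"spin":0,"gripper":-1},
    {"delta_pos":[-0.0011,0,0.003],"spin":0,"gripper":-1},
    {"delta_pos":[-0.0011,0,0.003],"spin":0,"gripper":-1},
  ],
  grip_force=20,
)

```text
clock: 22.0
tcp_pos: [0.6007, -0.2839, 0.0414]
orientation: [[-0.172, 0.985, -0.0], [0.985, 0.172, -0.005], [-0.005, -0.001, -1.0]]
ft_force: [-0.7, -2.1, 4.4]
opening: 0.386
```

```bash
python3 - <<'E'
from h import *
np.set_printoptions(precision=4,suppress=True)
s=manip.observe();print(s['clock'],s['tcp_pos'],s['ft_force'],s['wrist_torque'],s['opening']*85)
P=grab('scene')
cv2.imwrite('pics/s13.png',cv2.resize(P['img'][180:280,90:250],None,fx=5,fy=5,interpolation=cv2.INTER_CUBIC))
E
```

```text
22.0 [ 0.6007 -0.2839  0.0414] [-0.695  -2.1231  4.3772] [0.29   0.307  0.1869] 32.84989916740187
```

View pics/s13.png

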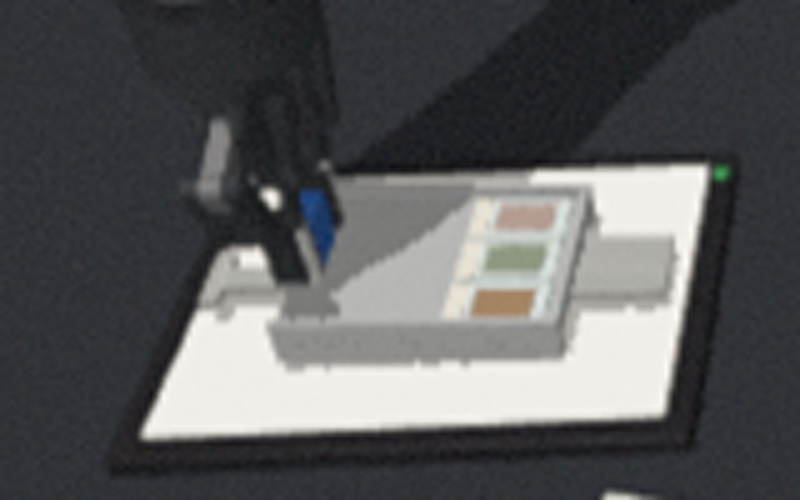

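Request:
step_arm(
  series=[
    {"delta_pos":[-0.0002,0,0.0008],"spin":0,"gripper":-1},
    {"delta_pos":[-0.0004,0,0.0016],"spin":0,"gripper":-1},
    {"delta_pos":[-0.0007,0,0.0024],"spin":0,"gripper":-1},
    {"delta_pos":[-0.001,0,0.0032],"spin":0,"gripper":-1},
    {"delta_pos":[-0.001,0,0.0032],"spin":0,"gripper":-1},
  ],
)

```text
clock: 22.55
tcp_pos: [0.601, -0.2852, 0.0383]
orientation: [[-0.172, 0.985, -0.0], [0.985, 0.172, -0.005], [-0.005, -0.001, -1.0]]
ft_force: [-0.5, -2.8, 4.2]
opening: 0.381
```

Request:
step_arm(
  series=[
    {"delta_pos":[-0.0003,0,0.0008],"spin":0,"gripper":-1},
    {"delta_pos":[-0.0006,0,0.0014],"spin":0,"gripper":-1},
    {"delta_pos":[-0.0006,0,0.0014],"spin":0,"gripper":-1},
  ],
)

```text
clock: 22.85
tcp_pos: [0.6011, -0.2859, 0.0368]
orientation: [[-0.172, 0.985, 0.0], [0.985, 0.172, -0.005], [-0.005, -0.001, -1.0]]
ft_force: [-0.3, -3.7, 4.1]
opening: 0.382
```

```bash
python3 - <<'E'
from h import *
np.set_printoptions(precision=4,suppress=True)
s=manip.observe();print(s['clock'],s['tcp_pos'],s['ft_force'],s['wrist_torque'],s['opening']*85)
P=grab('scene')
cv2.imwrite('pics/s14.png',cv2.resize(P['img'][180:280,90:250],None,fx=5,fy=5,interpolation=cv2.INTER_CUBIC))
E
```

```text
22.85 [ 0.6011 -0.2859  0.0368] [-0.282  -3.7465  4.0724] [0.1196 0.1472 0.1474] 32.50681392049837
```

View pics/s14.png

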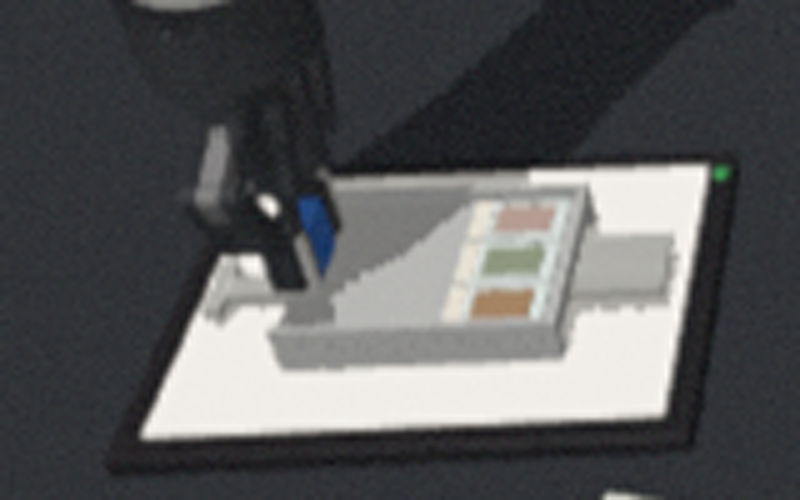

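Request:
step_arm(
  series=[
    {"delta_pos":[0.0003,0,0.0006],"spin":0,"gripper":-1},
    {"delta_pos":[0.0003,0,0.0012],"spin":0,"gripper":-1},
    {"delta_pos":[0.0003,0,0.0015],"spin":0,"gripper":-1},
    {"delta_pos":[0.0003,0,0.0015],"spin":0,"gripper":-1},
  ],
)

```text
clock: 23.3
tcp_pos: [0.6012, -0.2863, 0.0356]
orientation: [[-0.172, 0.985, 0.001], [0.985, 0.172, -0.006], [-0.006, -0.0, -1.0]]
ft_force: [-0.6, -3.6, 5.9]
opening: 0.385
```

Request:
step_arm(
  series=[
    {"delta_pos":[0.0003,0,0.0005],"spin":0,"gripper":-1},
    {"delta_pos":[0.0003,0,0.0007],"spin":0,"gripper":-1},
    {"delta_pos":[0.0003,0,0.0007],"spin":0,"gripper":-1},
  ],
)

```text
clock: 23.6
tcp_pos: [0.6013, -0.2865, 0.0352]
orientation: [[-0.171, 0.985, 0.001], [0.985, 0.171, -0.007], [-0.007, -0.0, -1.0]]
ft_force: [-0.1, -3.3, 8.4]
opening: 0.381
```

```bash
python3 - <<'E'
from h import *
np.set_printoptions(precision=4,suppress=True)
s=manip.observe();print(s['clock'],s['tcp_pos'],s['ft_force'],s['wrist_torque'],s['opening']*85)
P=grab('scene')
cv2.imwrite('pics/s15.png',cv2.resize(P['img'][180:280,90:250],None,fx=5,fy=5,interpolation=cv2.INTER_CUBIC))
W=grab('wrist','w15.png')
E
```

```text
23.6 [ 0.6013 -0.2865  0.0352] [-0.1278 -3.3212  8.3989] [-0.1101  0.3433  0.1684] 32.40677038103275
```

View pics/s15.png

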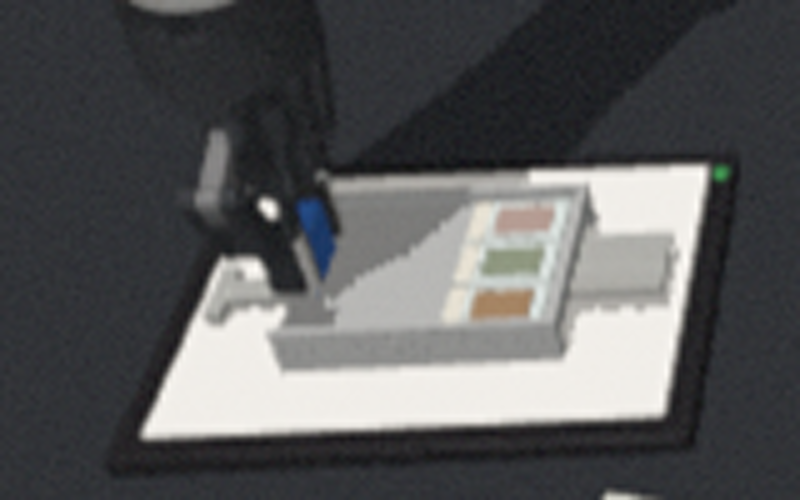

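View pics/w15.png

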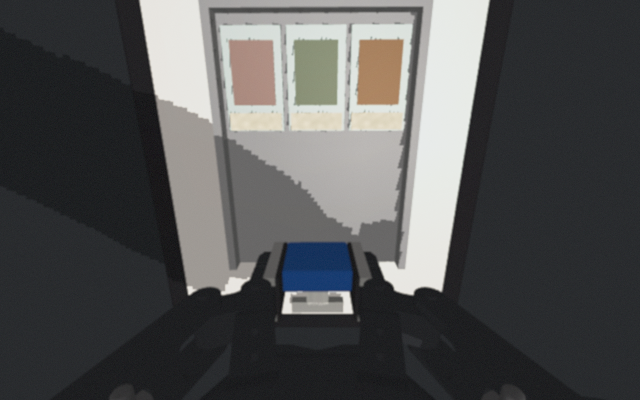

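The tray lies flat. The gaps to the white edge are about 7 mm at the toe and 8 mm at the tongue, and 62 against 63 px at the sides. I'm relaxing the pressure and letting go.

Request:
step_arm(
  series=[
    {"delta_pos":[0.0004,0,-0.0005],"spin":0,"gripper":-1},
    {"delta_pos":[0.0004,0,-0.0006],"spin":0,"gripper":-1},
    {"delta_pos":[0.0004,0,-0.0006],"spin":0,"gripper":-1},
  ],
)

```text
clock: 24.0
tcp_pos: [0.6012, -0.2863, 0.0357]
orientation: [[-0.171, 0.985, 0.001], [0.985, 0.171, -0.007], [-0.007, -0.0, -1.0]]
ft_force: [-1.0, -3.6, 3.2]
opening: 0.382
```

Request:
step_arm(
  series=[
    {"delta_pos":[0,0,0],"spin":0,"gripper":-0.1},
    {"delta_pos":[0,0,0],"spin":0,"gripper":0},
    {"delta_pos":[0,0,0],"spin":0,"gripper":0.2},
    {"delta_pos":[0,0,0],"spin":0,"gripper":0.2},
    {"delta_pos":[0,0,0],"spin":0,"gripper":0.2},
    {"delta_pos":[0,0,0],"spin":0,"gripper":0.2},
  ],
)

```text
clock: 24.6
tcp_pos: [0.6012, -0.2862, 0.0357]
orientation: [[-0.171, 0.985, 0.001], [0.985, 0.171, -0.007], [-0.007, -0.0, -1.0]]
ft_force: [1.1, -0.1, 0.1]
opening: 0.6
```

Free. I'm rising clear and checking.

Request:
step_arm(
  series=[
    {"delta_pos":[0,0,-0.006],"spin":0,"gripper":0.2},
    {"delta_pos":[0,0,-0.018],"spin":0,"gripper":0.2},
    {"delta_pos":[0,0,-0.035],"spin":0,"gripper":0.2},
    {"delta_pos":[0,0,-0.055],"spin":0,"gripper":0.2},
    {"delta_pos":[0,0,-0.08],"spin":0,"gripper":0.2},
    {"delta_pos":[0,0,-0.105],"spin":0,"gripper":0.2},
    {"delta_pos":[-0.02,0,-0.13],"spin":0,"gripper":0.2},
    {"delta_pos":[-0.05,0,-0.15],"spin":0,"gripper":0.2},
    {"delta_pos":[-0.07,0,-0.16],"spin":0,"gripper":0.2},
    {"delta_pos":[-0.07,0,-0.16],"spin":0,"gripper":0.2},
    {"delta_pos":[-0.07,0,-0.16],"spin":0,"gripper":0.2},
  ],
)

```text
clock: 25.7
tcp_pos: [0.613, -0.3541, 0.1969]
orientation: [[-0.171, 0.985, 0.002], [0.985, 0.171, -0.007], [-0.007, 0.001, -1.0]]
ft_force: [0.1, 1.6, -0.2]
opening: 0.598
```

```bash
python3 - <<'E'
from h import *
np.set_printoptions(precision=4,suppress=True)
s=manip.observe();print(s['clock'],s['tcp_pos'],s['ft_force'])
P=grab('scene','s16.png')
cv2.imwrite('pics/s16c.png',cv2.resize(P['img'][180:280,90:250],None,fx=5,fy=5,interpolation=cv2.INTER_CUBIC))
W=grab('wrist','w16.png');Q=grab('side','sd16.png')
for t,z in {'tray_grip':.046,'tray_toe':.018,'tray_tail':.012,'tray_mid':.025,'light_pad':0}.items():
    for n,p in(('scene',P),('side',Q),('wrist',W)):
        for d in manip.tip_of(t,p)[:2]:
            X=atz(p,d['xy'],z)
            if X[1]<0: print(n,t,round(d['confidence'],2),X)
E
```

```text
25.7 [ 0.613  -0.3541  0.1969] [ 0.1089  1.5975 -0.2211]
scene tray_grip 0.81 [ 0.612  -0.2798  0.046 ]
side tray_grip 0.6 [ 0.618  -0.2901  0.046 ]
wrist tray_grip 0.71 [ 0.6044 -0.2827  0.046 ]
scene tray_toe 0.73 [ 0.6053 -0.3326  0.018 ]
side tray_toe 0.82 [ 0.6152 -0.3513  0.018 ]
wrist tray_toe 0.71 [ 0.6118 -0.333   0.018 ]
scene tray_tail 0.8 [ 0.5704 -0.1653  0.012 ]
side tray_tail 0.58 [ 0.5778 -0.164   0.012 ]
scene tray_mid 0.9 [ 0.5899 -0.2318  0.025 ]
side tray_mid 0.89 [ 0.5914 -0.2301  0.025 ]
wrist tray_mid 0.64 [ 0.5905 -0.2297  0.025 ]
scene light_pad 0.96 [ 0.5876 -0.2348  0.    ]
side light_pad 0.79 [ 0.5956 -0.2304  0.    ]
```

View pics/s16.png

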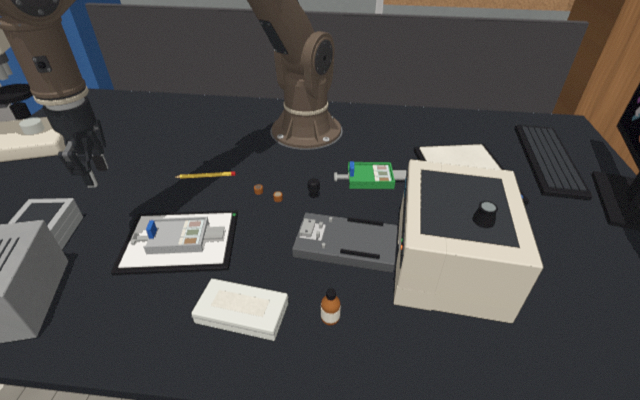

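View pics/w16.png

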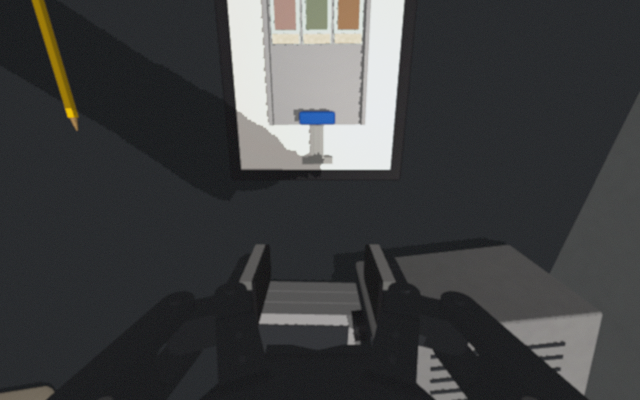

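View pics/s16c.png

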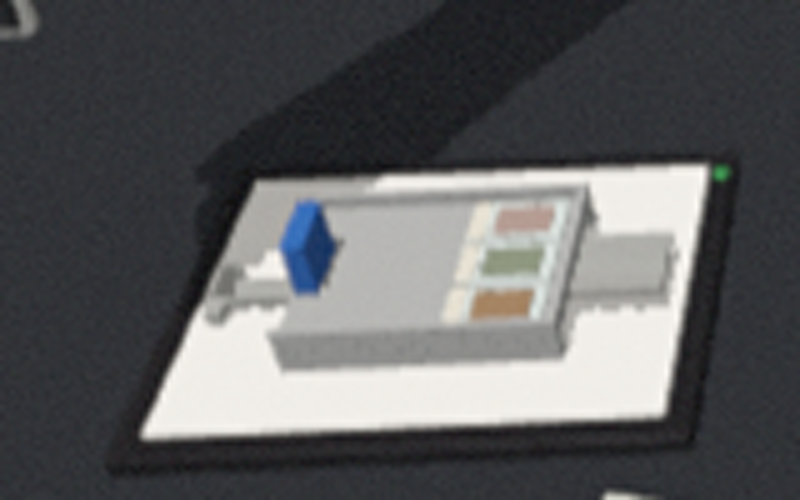

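Request:
step_arm(
  series=[
    {"delta_pos":[0.02,0,-0.03],"spin":0,"gripper":0.2},
    {"delta_pos":[0.03,0,-0.05],"spin":0,"gripper":0.2},
    {"delta_pos":[0.03,0,-0.05],"spin":0,"gripper":0.2},
    {"delta_pos":[0.03,0,-0.05],"spin":0,"gripper":0.2},
    {"delta_pos":[0.03,0,-0.05],"spin":0,"gripper":0.2},
  ],
)

```text
clock: 27.1
tcp_pos: [0.6072, -0.3246, 0.2449]
orientation: [[-0.171, 0.985, -0.001], [0.985, 0.171, -0.007], [-0.007, -0.002, -1.0]]
ft_force: [-0.0, 0.2, -0.3]
opening: 0.601
```

```bash
python3 - <<'E'
from h import *
s=manip.observe();print(s['clock'],s['tcp_pos'],s['ft_force'],s['joint_velocities'])
print(manip.job_done())
E
```

```text
27.1 [ 0.60718407 -0.32458067  0.24490019] [-0.03904165  0.19733537 -0.25834559] [ 0.20522024  0.42669485  0.01885075  0.18167872 -0.11775735  0.08970135
  0.00499022]
the job is handed in; nothing more can be done
None
```

The grey slide tray is out of the scanner and lies flat and right way up in the middle of the light pad, lengthwise. The gripper has let go, and I handed the job in at 27.1 s.

- **Latch:** I gripped the blue plate, took the tray's weight and pushed back about 5.7 mm. It stopped firmly there, with about 9 N at the wrist and no further travel.
- **Removal:** I eased off under 1 mm and tilted the tray toe up, to about 10°. Then I drew the tongue out of the mouth.
- **Placing:** I carried the tray over at that tilt and set it down tail first. I then lowered the front until it lay flat. The highest downward force was 8.4 N, just before release.

**Last checks:**
- All three cameras put the tray's centre within about 2 mm of my estimate of the pad's centre, (0.591, −0.230).
- The gaps to the edge of the lit area are even at both sides and both ends.
- No other object looks moved in the last picture, and the wrist force reads near zero.

**Disagreements:** The network's positions for the tail, the grip plate and the toe, and for the pad itself, were off by several millimetres in some views. They also disagreed between cameras. For the final placing I relied on the tray-centre readings and the visible edge gaps instead.

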